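# Put the stamp, dropper bottle and tape roll back on their own stands

## Robot

A 6-joint arm with a two-finger parallel gripper is mounted at the origin on a cart in front of the work surface, level with it; the furniture and walls round the work are solid. World frame = base frame: x ahead of the robot, y to its left, z up, the work surface at z = 0. Lengths are in m, angles in degrees, forces in N, time in s.
With the tool pointing down it reaches from about 0.35 to 0.875 m from the base axis. Payload 4.2 kg.
Tool frame: the origin (TCP) lies midway between the tips of the shut fingers; the grasp point (between the pads) lies 19 mm behind it; z points along the fingers, y is the line along which they close (so a half turn about z gives the same grasp; the last joint's range is limited). The gripper opens to 87 mm and grips with 3 to 60 N. Pads are 19 mm wide; open, the fingers measure 117 mm over their backs; the gripper's body (75 mm by 190 mm) begins 51 mm behind the grasp point.
Start: joints at [85.061, 22.042, 0.453, 0, -68.411, -14.817], TCP at [0.211, 0.588, 0.191] pointing down, gripper open.
Joint ranges: [-179.83, 179.83], [-69.29, 118.12], [-61.27, 80.66], [-181.25, 117.63], [-171.15, -9.14], [-177.46, 177.46]. Speed limits (degrees/s): [159.86, 159.86, 180, 180, 180, 180].

## Interface

Orientations are given as a 3x3 rotation matrix whose columns are the frame's x, y, z axes.
In Python, from station import * gives the robot as it stands. The module is installed in compiled form; this text tells all that it offers.
- The arm moves only by the tool servo_tool, never from a script. Its argument "deltas" is a list of rows, each an object of numbers: "tx", "ty", "tz": the shift along the tool's x, y, z in mm; "ax", "ay", "az": the turn, a rotation vector about the tool's x, y, z in rad; "claw": the finger opening in mm, from 0 to 87. In form: [{"tx": .., "ty": .., "tz": .., "ax": .., "ay": .., "az": .., "claw": ..}, ...]. A call has 1 to 12 rows; each row is the pose to reach, as a shift and turn from the pose commanded when the call began, along the tool's axes at that moment; what a row does not reach only later rows make up. A row lasts 1/12 s, in which the tool goes at most 41.7 mm and 7.16 degrees, less where a joint would pass 70% of its speed; a pose out of reach is approached as far as the arm can. A call with a gripper value outside its range is refused whole. The fingers move at their own pace and stop on an object; the grip force is fixed at half the most. Time passes only in rows, so rows that repeat a pose let the fingers close. It gives the time, the measured TCP pose, the force, the opening and the grip force at its end, in the units of the state.
- sense(): the state, without advancing time (a new reading comes with each control period).
- capture(name): name is "scene" or "top" or "wrist"; returns the picture (384x512x3 uint8, blue, green, red); there is no depth.
- calibration(name): a dict with "fx", "fy", "cx", "cy" (pixels), "cam_to_world" (4x4, takes a point from camera to world coordinates); the wrist camera has in their place "hand_eye" (4x4, takes a point from camera to tool coordinates, whose origin is the TCP and whose axes are the flange's). Camera axes: x right, y down, z forward; pixel columns grow to the right and rows downward; lengths in m; the calibration is good to about 2 mm. A picture is of the moment at which its call begins: read the wrist's pose just before it. calibration takes no time and is no camera call.
- finish_job(): hands the job in; it is judged then, once.
Trained networks look in the newest picture that a camera, given by its name, has taken for a name from the list of things; names that differ only in an ending like _2 or _b are one class to them, and where a whole thing is asked for, a point or a joint stands for the part that bears it (a point fixed in the world has none). Each returns a list of dicts, best first, with "confidence" (0 to 1); they miss things now and then, are a little off and sometimes report something else, mostly with a low value. They report only what shows in the picture. A call takes as long as a camera call. They do not tell look-alikes from the thing itself.
- recognise(label, camera): "xyz" ([x, y, z] in m, in the coordinates of the camera as it stood for that picture, good to about 4 mm: the middle of the surface that is visible of it).
- trace(label, camera): "mask" (384x512 bool, what is visible of it).
The state is a dict: "time_s": time; "joints": joint angles; "joint_velocities": joint speeds; "effort": joint torques, N m; "tcp_pos": TCP position; "ee_rot": TCP orientation; "wrist_force": force on the tool from outside, world axes, zero at the start; "moment": the same for the moment, N m; "gripper_width": opening from 0.0 (shut) to 1.0 (fully open); "gripper_force": force on a finger pad.
Only numpy, scipy, OpenCV 4.12 (cv2) and the standard library are available. Lean on these libraries where they do the work, as an engineer would, in place of code of your own. Each camera call takes 0.05 s, during which the arm holds its last target. There are 200 camera calls.

## Task

The hand stamp, the small dropper bottle and the cream tape roll have been put back on each other's stands: move them round so that the stamp sits fully down in the rectangular cutout of its block, the bottle stands upright in the round well of the disc-shaped stand, and the tape roll lies flat in the round recess of its square tray. Every stand is taken at the start, so park one thing for a while, for instance on the empty square tray. Leave the stapler, the ink pad and the white label roll where they are.

Things in the scene. Friction and masses are not known exactly. Their poses are not given: they have to be found in the camera images.
- stamp: Brown wooden hand stamp, loose, about 50 g: base 27 x 46 x 15 mm (long side along its y) with a thin neck (18 mm thick, 15 to 36 mm up) and a round knob on top (26 mm thick, 36 to 70 mm up; grip it there). Origin at the centre of its underside, z up. At the start it stands in the round recess of tape_tray. A half turn about z makes no difference.
- dropper_bottle: White plastic dropper bottle with blue cap, loose, about 18 g: round body 24 mm thick and 40 mm tall, then a 16 mm cap to 60 mm. Origin at the centre of its underside, z up. At the start it stands in the rectangular cutout of stamp_block.
- tape_roll: Cream roll of tape lying flat, loose, about 30 g: 60 mm outer diameter, 19 mm tall; treat it as solid and grip it across the outside. Origin at the centre of its underside, z up. At the start it lies on top of bottle_stand, covering the well.
- stamp_block: Grey block, fixed, 84 (x) x 110 (y) x 16 mm, with a rectangular cutout in the middle, 36 (x) x 58 (y) mm, 10 mm deep: the stamp's place. The stamp goes in with its long side along the block's y. Origin at the centre of its underside; cutout floor 6 mm above the origin. It can be turned up to 0.5 rad either way.
- bottle_stand: Grey round disc, fixed, 96 mm diameter, 16 mm tall, with a round well in the middle, 38 mm wide and 10 mm deep: the bottle's place. Origin at the centre of its underside; well floor 6 mm above it.
- tape_tray: Grey low square tray, fixed, 100 x 100 x 8 mm, with a round recess in the middle, 76 mm wide and 5 mm deep: the tape roll's place. Origin at the centre of its underside; recess floor 3 mm above it.
- spare_tray: Grey low square open tray, fixed, 100 x 100 x 8 mm, with a square inside 90 x 90 mm, floor 5 mm above the origin; empty at the start: the free spot. Origin at the centre of its underside.
- stapler: Black desk stapler, 36 x 128 (y) x 47 mm, loose bystander. Origin at the centre of its underside.
- ink_pad: Dark blue flat tin, 61 x 89 (y) x 18 mm, loose bystander. Origin at the centre of its underside.
- label_roll: White roll of labels, 68 mm diameter, 26 mm tall (wider and taller than the tape roll), lying flat, loose bystander. Origin at the centre of its underside.
Things that resemble listed ones, but are neither listed nor needed, are in the scene too. Of the things shaped like the stamp, the brown one is meant.

How it is judged (in metres and radians):
At the end, for the whole second after the job is handed in: Stamp down in its block (centres within 12 mm, underside less than 10 mm above the block's), bottle down in the disc's well (11 mm, 10 mm), tape roll flat in its tray's round recess (12 mm, 6.5 mm); none tilted over 0.12 rad, all at rest (horizontal distance between stamp and stamp_block below 0.012 m and z of stamp in the frame of stamp_block below 0.01 m and angle between each of stamp, dropper_bottle, tape_roll's own z axis and vertical below 0.12 rad and linear speed of each of stamp, dropper_bottle, tape_roll below 0.02 m/s and angular speed of each of stamp, dropper_bottle, tape_roll below 0.5 rad/s and horizontal distance between dropper_bottle and bottle_stand below 0.011 m and z of dropper_bottle in the frame of bottle_stand below 0.01 m and horizontal distance between tape_roll and tape_tray below 0.012 m and z of tape_roll in the frame of tape_tray below 0.0065 m); the robot touches nothing.
It fails at once if the stapler was moved more than 3 cm (distance of stapler from where it was at the start of the episode above 0.03 m).
It fails at once if the ink pad was moved more than 3 cm (distance of ink_pad from where it was at the start of the episode above 0.03 m).
It fails at once if the label roll was moved more than 3 cm (distance of label_roll from where it was at the start of the episode above 0.03 m).
It also fails if it takes over 96 s, if anything falls off the work surface, if the arm or the gripper's body presses on something with over 40 N, if the wrist force passes 120 N, or if a joint passes its speed limit or range.

## Working session

There is one attempt and no reset: what is moved stays moved. The work goes in short steps, Python scripts to look and compute and a tool call to move; the robot and the scene stay as the last step left them, time stands still between calls to the robot, and variables do not carry over. Pictures are saved under pics/ and viewed, at most 14 in all, crops included, and the job is handed in when it is done.

Besides the shell and the picture viewer there is one more tool, called after "Call:" by a JSON object that holds its "method" and its "body", one argument or row to a line. servo_tool: Moves the arm, as the interface text tells. Its arguments: {"type":"object","properties":{"deltas":{"type":"array","items":{"type":"object","properties":{"tx":{"type":"number"},"ty":{"type":"number"},"tz":{"type":"number"},"ax":{"type":"number"},"ay":{"type":"number"},"az":{"type":"number"},"claw":{"type":"number"}}}}},"required":["deltas"]}

```bash
mkdir -p pics; python3 - <<'E'
from station import *
import cv2,numpy as np
s=sense();print(s['time_s'],s['tcp_pos'],np.round(s['ee_rot'],3).tolist(),s['gripper_width'])
for n in['scene','top','wrist']:
    cv2.imwrite(f'pics/{n}0.png',capture(n))
    c=calibration(n);print(n,c['fx'],c['cx'],c['cy'],np.round(c.get('cam_to_world',c.get('hand_eye')),3).tolist())
E
```

```text
0.0 [0.2109919  0.58758437 0.18956581] [[0.941, -0.338, -0.001], [-0.338, -0.941, -0.002], [0.0, 0.002, -1.0]] 1.001207588643457
scene 470.51487275269716 258.23362921459125 195.66511542237953 [[0.474, -0.44, 0.762, -0.507], [-0.88, -0.245, 0.406, -0.556], [0.008, -0.864, -0.504, 0.75], [0.0, 0.0, 0.0, 1.0]]
top 347.07484229021014 256.4732440375783 188.25609957831813 [[-0.029, -0.98, 0.199, 0.334], [-1.0, 0.027, -0.011, 0.012], [0.005, -0.199, -0.98, 1.219], [0.0, 0.0, 0.0, 1.0]]
wrist 266.0640648608909 250.9369124352158 190.27099760536936 [[-0.0, -0.958, -0.288, 0.079], [1.0, -0.0, -0.001, 0.0], [0.001, -0.288, 0.958, -0.193], [0.0, 0.0, 0.0, 1.0]]
```

View pics/top0.png

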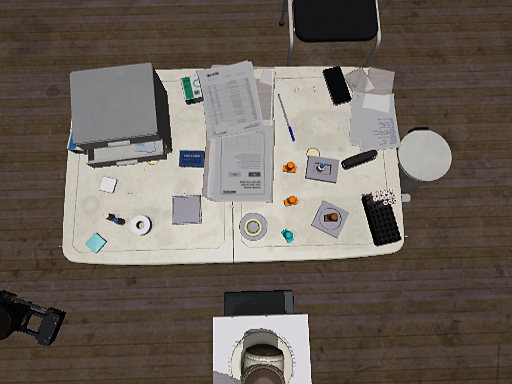

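View pics/scene0.png

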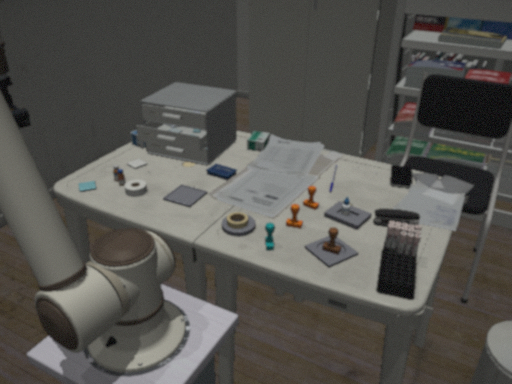

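The top picture shows the tape roll on the disc at (253,227), the brown stamp in its tray at (331,218), the bottle in the block at (321,168) and the empty spare tray at (187,209). The orange and teal stamps are look-alikes, and the stapler is at (358,158).

```bash
cat > h.py <<'E'
from station import *
import cv2,numpy as np
def T(name,s=None):
    c=calibration(name)
    if name!='wrist': return np.array(c['cam_to_world'])
    s=s or sense(); M=np.eye(4); M[:3,:3]=s['ee_rot']; M[:3,3]=s['tcp_pos']
    return M@np.array(c['hand_eye'])
def ray(name,uv,z,M=None):
    c=calibration(name); M=T(name) if M is None else M
    uv=np.atleast_2d(uv).astype(float)
    d=np.c_[(uv[:,0]-c['cx'])/c['fx'],(uv[:,1]-c['cy'])/c['fy'],np.ones(len(uv))]@M[:3,:3].T
    o=M[:3,3]; return o+d*((z-o[2])/d[:,2])[:,None]
def proj(name,P,M=None):
    c=calibration(name); M=T(name) if M is None else M
    p=(np.atleast_2d(P)-M[:3,3])@M[:3,:3]
    return np.c_[p[:,0]/p[:,2]*c['fx']+c['cx'],p[:,1]/p[:,2]*c['fy']+c['cy']]
def find(labels,cam,outl=True):
    M=T(cam); capture(cam)
    for l,z in labels.items():
        for d in recognise(l,cam)[:4]:
            if d['confidence']>.3: print(l,round(d['confidence'],2),'rec',np.round((M@np.r_[d['xyz'],1])[:3],3))
        if not outl: continue
        for d in trace(l,cam)[:2]:
            if d['confidence']<.3: continue
            k=max(cv2.findContours(d['mask'].astype(np.uint8),0,2)[0],key=cv2.contourArea)
            w=ray(cam,k[:,0],z,M)[:,:2].astype(np.float32)*1000
            r=cv2.minAreaRect(w); print('   ',round(d['confidence'],2),'rect',np.round(r[0],1),np.round(r[1],1),'ang',round(r[2],1),'circ',np.round(cv2.minEnclosingCircle(w)[0],1))
E
python3 - <<'E'
from h import *
find({'tape_tray':.008,'stamp_block':.016,'bottle_stand':.016,'spare_tray':.008,'stamp':.07,'dropper_bottle':.06,'tape_roll':.035,'stapler':.047,'ink_pad':.018,'label_roll':.026},'top')
E
```

```text
0.66 rect [441.8  17.3] [56.6 59. ] ang 43.6 circ [441.6  17.3]
    0.63 rect [ 464.4 -255.2] [103.3 100.7] ang 61.5 circ [ 463.  -255.7]
stamp_block 0.73 rec [ 0.638 -0.238  0.017]
    0.71 rect [ 641.4 -237.9] [111.   90.9] ang 80.0 circ [ 642.1 -238.1]
    0.5 rect [442.   16.4] [58.9 62.1] ang 88.4 circ [442.   19.7]
bottle_stand 0.89 rec [0.444 0.013 0.017]
    0.6 rect [445.6  14.6] [90.1 96.7] ang 88.4 circ [445.7  13.3]
spare_tray 0.58 rec [0.511 0.249 0.003]
    0.74 rect [510.8 247.9] [100.6  98.9] ang 1.1 circ [512.7 248.4]
stamp 0.6 rec [ 0.521 -0.118  0.022]
stamp 0.41 rec [ 0.461 -0.25   0.046]
    0.49 rect [ 518.8 -115.2] [30.8 41. ] ang 43.0 circ [ 520.4 -113.5]
    0.49 rect [407.7 -99.2] [44.1 28.5] ang 31.6 circ [406.  -96.5]
    0.44 rect [ 636.2 -223.9] [24.2 32.5] ang 86.4 circ [ 636.8 -222.5]
tape_roll 0.69 rec [0.442 0.015 0.032]
    0.5 rect [440.2  16.3] [57.9 54.3] ang 88.4 circ [440.2  16.2]
    0.42 rect [ 461.  -250.1] [ 97.4 101.4] ang 61.1 circ [ 459.9 -250.6]
stapler 0.93 rec [ 0.674 -0.363  0.043]
    0.67 rect [ 667.7 -365.2] [ 39.9 136.4] ang 19.3 circ [ 668.2 -365.1]
ink_pad 0.89 rec [0.692 0.229 0.018]
    0.64 rect [694.2 229.9] [93.3 61.7] ang 85.5 circ [693.2 228.6]
label_roll 0.89 rec [0.464 0.399 0.03 ]
    0.8 rect [458.1 399. ] [73.9 65.4] ang 74.5 circ [459.3 398.9]
```

Call:
{"method": "servo_tool", "body": {
  "deltas": [
    {"tx":20,"ty":22,"tz":-10,"az":-0.03},
    {"tx":45,"ty":50,"tz":-20,"az":-0.06},
    {"tx":72,"ty":81,"tz":-30,"az":-0.1},
    {"tx":99,"ty":112,"tz":-30,"az":-0.15},
    {"tx":126,"ty":142,"tz":-30,"az":-0.2},
    {"tx":153,"ty":172,"tz":-30,"az":-0.25},
    {"tx":180,"ty":202,"tz":-30,"az":-0.3},
    {"tx":207,"ty":232,"tz":-30,"az":-0.346},
    {"tx":234,"ty":262,"tz":-30,"az":-0.346},
    {"tx":261,"ty":292,"tz":-30,"az":-0.346},
    {"tx":288,"ty":322,"tz":-30,"az":-0.346},
    {"tx":315,"ty":353,"tz":-30,"az":-0.346}
  ]
}}

```text
schema error: expected keys tx, ty, tz, ax, ay, az, claw
```

```bash
cat >> h.py <<'E'
def plan(x,y,z,yaw=None):
    "deltas from the present pose to TCP x,y,z and tool-x yaw (deg), tool down"
    from scipy.spatial.transform import Rotation as R
    s=sense(); Re=np.array(s['ee_rot']); d=np.array([x,y,z])-s['tcp_pos']
    cur=np.degrees(np.arctan2(Re[1,0],Re[0,0])); yaw=cur if yaw is None else yaw
    a=np.radians(yaw); G=np.array([[np.cos(a),np.sin(a),0],[np.sin(a),-np.cos(a),0],[0,0,-1]])
    print('t',round(s['time_s'],2),'tcp',np.round(s['tcp_pos'],4),'yaw',round(cur,1),'j6',round(s['joints'][5],1),'delta mm',np.round(Re.T@d*1000,1),'rot',np.round(R.from_matrix(Re.T@G).as_rotvec(),3),'w',round(s['gripper_width']*87,1),'F',np.round(s['wrist_force'],1),s['gripper_force'])
E
python3 -c "
from h import *
plan(.5,-.13,.22,0)"
```

```text
t 1.2 tcp [0.2112 0.5882 0.1907] yaw -19.8 j6 -14.8 delta mm [514.6 578.3 -29.4] rot [-0.     0.    -0.345] w 86.8 F [-0.7 -0.9 -0.4] 0.0
```

Call:
{"method": "servo_tool", "body": {
  "deltas": [
    {"tx":20,"ty":22,"tz":-10,"ax":0,"ay":0,"az":-0.05,"claw":87},
    {"tx":515,"ty":578,"tz":-29,"ax":0,"ay":0,"az":-0.345,"claw":87},
    {"tx":515,"ty":578,"tz":-29,"ax":0,"ay":0,"az":-0.345,"claw":87},
    {"tx":515,"ty":578,"tz":-29,"ax":0,"ay":0,"az":-0.345,"claw":87},
    {"tx":515,"ty":578,"tz":-29,"ax":0,"ay":0,"az":-0.345,"claw":87},
    {"tx":515,"ty":578,"tz":-29,"ax":0,"ay":0,"az":-0.345,"claw":87},
    {"tx":515,"ty":578,"tz":-29,"ax":0,"ay":0,"az":-0.345,"claw":87},
    {"tx":515,"ty":578,"tz":-29,"ax":0,"ay":0,"az":-0.345,"claw":87},
    {"tx":515,"ty":578,"tz":-29,"ax":0,"ay":0,"az":-0.345,"claw":87},
    {"tx":515,"ty":578,"tz":-29,"ax":0,"ay":0,"az":-0.345,"claw":87},
    {"tx":515,"ty":578,"tz":-29,"ax":0,"ay":0,"az":-0.345,"claw":87},
    {"tx":515,"ty":578,"tz":-29,"ax":0,"ay":0,"az":-0.345,"claw":87}
  ]
}}

```text
time_s: 2.2
tcp_pos: [0.3939, 0.1338, 0.213]
ee_rot: [[1.0, 0.001, 0.001], [0.001, -1.0, 0.001], [0.001, -0.001, -1.0]]
wrist_force: [1.5, -0.2, -0.0]
gripper_width: 1.001
gripper_force: 0.0
```

```bash
python3 -c "
from h import *
plan(.5,-.13,.22,0)"
```

```text
t 2.2 tcp [0.3939 0.1338 0.213 ] yaw 0.1 j6 48.7 delta mm [105.8 263.9  -7.2] rot [-0.001 -0.001  0.001] w 87.1 F [ 1.5 -0.2 -0. ] 0.0
```

Call:
{"method": "servo_tool", "body": {
  "deltas": [
    {"tx":106,"ty":264,"tz":-7,"ax":0,"ay":0,"az":0,"claw":87},
    {"tx":106,"ty":264,"tz":-7,"ax":0,"ay":0,"az":0,"claw":87},
    {"tx":106,"ty":264,"tz":-7,"ax":0,"ay":0,"az":0,"claw":87},
    {"tx":106,"ty":264,"tz":-7,"ax":0,"ay":0,"az":0,"claw":87},
    {"tx":106,"ty":264,"tz":-7,"ax":0,"ay":0,"az":0,"claw":87},
    {"tx":106,"ty":264,"tz":-7,"ax":0,"ay":0,"az":0,"claw":87},
    {"tx":106,"ty":264,"tz":-7,"ax":0,"ay":0,"az":0,"claw":87},
    {"tx":106,"ty":264,"tz":-7,"ax":0,"ay":0,"az":0,"claw":87},
    {"tx":106,"ty":264,"tz":-7,"ax":0,"ay":0,"az":0,"claw":87}
  ]
}}

```text
time_s: 2.95
tcp_pos: [0.4998, -0.13, 0.2188]
ee_rot: [[1.0, -0.004, -0.001], [-0.004, -1.0, 0.0], [-0.001, -0.0, -1.0]]
wrist_force: [-0.5, -0.3, 0.0]
gripper_width: 1.001
gripper_force: 0.0
```

```bash
python3 - <<'E'
from h import *
plan(.5,-.13,.22,0); print(np.round(sense()['joints'],1))
im=capture('wrist'); cv2.imwrite('pics/w1.png',im)
find({'tape_tray':.008,'stamp_block':.016,'bottle_stand':.016,'stamp':.073,'dropper_bottle':.066,'tape_roll':.035},'wrist')
E
```

```text
t 2.95 tcp [ 0.4998 -0.13    0.2188] yaw -0.2 j6 86.4 delta mm [ 0.2  0.  -1.2] rot [-0.     0.001 -0.004] w 87.1 F [-0.5 -0.3  0. ] 0.0
[  3.4  10.3 -11.9  -0.  -67.9  86.4]
tape_tray 0.7 rec [ 0.474 -0.251  0.01 ]
    0.8 rect [ 466.2 -253.4] [104.4 101.1] ang 61.6 circ [ 466.1 -252.8]
stamp_block 0.75 rec [ 0.644 -0.238  0.014]
    0.8 rect [ 643.8 -236.4] [112.3  85.8] ang 79.2 circ [ 644.5 -235.7]
bottle_stand 0.59 rec [0.456 0.01  0.018]
    0.59 rect [448.2  13.8] [92.1 99.3] ang 21.3 circ [447.8  13.8]
stamp 0.96 rec [ 0.413 -0.101  0.023]
stamp 0.9 rec [ 0.646 -0.123  0.061]
stamp 0.71 rec [ 0.532 -0.122  0.059]
stamp 0.68 rec [ 0.468 -0.25   0.026]
    0.88 rect [ 474.6 -239.8] [48.7 37.6] ang 89.9 circ [ 476.8 -239.3]
    0.81 rect [ 532.6 -121.4] [27.7 39.2] ang 12.2 circ [ 537.1 -120.6]
dropper_bottle 0.66 rec [ 0.646 -0.225  0.04 ]
    0.94 rect [ 639.2 -219.3] [20.7 29.7] ang 48.7 circ [ 639.4 -219.1]
    0.62 rect [456.1   1.1] [52.6 61.7] ang 42.8 circ [455.4   1. ]
tape_roll 0.59 rec [0.444 0.014 0.036]
tape_roll 0.44 rec [ 0.673 -0.363  0.043]
    0.95 rect [445.   13.1] [58.7 65.5] ang 38.9 circ [444.6  13.4]
```

View pics/w1.png

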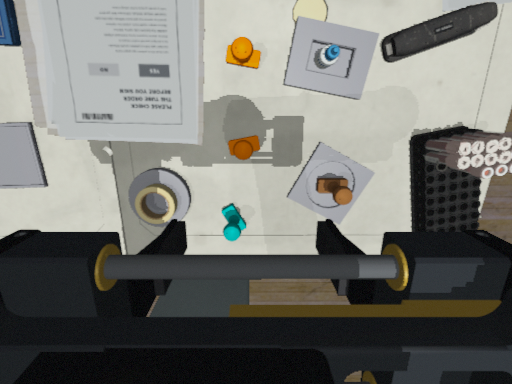

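```bash
cat >> h.py <<'E'
from scipy.optimize import minimize
def cyl(r,z0,z1):
    a=np.linspace(0,2*np.pi,40); return np.vstack([np.c_[r*np.cos(a),r*np.sin(a),0*a+z] for z in(z0,z1)])
def box(a,b,z0,z1): return np.array([[i*a/2,j*b/2,z] for i in(-1,1) for j in(-1,1) for z in(z0,z1)])
MOD={'stamp':[box(.027,.046,0,.015),cyl(.009,.015,.036),cyl(.013,.036,.070)],'dropper_bottle':[cyl(.012,0,.04),cyl(.008,.04,.06)],
'tape_roll':[cyl(.03,0,.019)],'stamp_block':[box(.084,.11,0,.016)],'bottle_stand':[cyl(.048,0,.016)],'tape_tray':[box(.1,.1,0,.008)],'spare_tray':[box(.1,.1,0,.008)]}
def sil(l,p,z,cam,M,shape=(384,512),S=4):
    m=np.zeros((shape[0]*S,shape[1]*S),np.uint8); c,s=np.cos(p[2]),np.sin(p[2])
    for V in MOD[l]:
        W=V@np.array([[c,s,0],[-s,c,0],[0,0,1]])+[p[0],p[1],z]
        cv2.fillConvexPoly(m,cv2.convexHull(np.round(proj(cam,W,M)*S+S/2).astype(np.int32)),1)
    return m
def fit(l,cam,p0,z,M,mask,S=4):
    k=cv2.resize(mask.astype(np.uint8),None,fx=S,fy=S,interpolation=0)
    f=lambda q:1-(lambda a:(a&k).sum()/max(1,(a|k).sum()))(sil(l,q*[.01,.01,.2],z,cam,M))
    best=None
    for y0 in ([p0[2]] if l not in('stamp',) else np.arange(0,np.pi,.4)):
        r=minimize(f,np.array([p0[0],p0[1],y0])/[.01,.01,.2],method='Nelder-Mead',options=dict(initial_simplex=np.array([p0[0],p0[1],y0])/[.01,.01,.2]+np.array([[0,0,0],[.6,0,0],[0,.6,0],[0,0,1]])))
        if best is None or r.fun<best.fun: best=r
    p=best.x*[.01,.01,.2]; print(l,cam,'xy mm',np.round(p[:2]*1000,1),'yaw',round(np.degrees(p[2]),1),'iou',round(1-best.fun,3)); return p
def fits(items,cam):
    M=T(cam); capture(cam)
    for l,(x,y,yaw,z) in items.items():
        c=proj(cam,[x,y,z+.01],M)[0]; b=None
        for d in trace(l,cam):
            n=np.argwhere(d['mask'])[:,::-1]
            if len(n) and np.hypot(*(n.mean(0)-c))<25 and (b is None): b=d
        if b is None: print(l,'none'); continue
        fit(l,cam,(x,y,yaw),z,M,b['mask'])
E
python3 - <<'E'
from h import *
fits({'stamp':(.462,-.254,0,.003),'dropper_bottle':(.643,-.237,0,.006),'tape_roll':(.446,.014,0,.016),'stamp_block':(.643,-.237,-.19,0),'bottle_stand':(.446,.014,0,0),'tape_tray':(.465,-.254,-.5,0)},'wrist')
fits({'spare_tray':(.511,.248,0,0),'stamp_block':(.643,-.237,-.19,0),'tape_tray':(.465,-.254,-.5,0),'bottle_stand':(.446,.014,0,0),'stamp':(.462,-.254,0,.003)},'top')
E
```

```text
stamp wrist xy mm [ 466.8 -254. ] yaw 169.8 iou 0.788
dropper_bottle wrist xy mm [ 643.9 -225.1] yaw -3.7 iou 0.779
tape_roll wrist xy mm [441.9  16.6] yaw 12.0 iou 0.723
stamp_block wrist xy mm [ 645.  -237.2] yaw -11.1 iou 0.905
bottle_stand wrist xy mm [445.4  15.6] yaw 0.7 iou 0.57
tape_tray wrist xy mm [ 465.3 -254. ] yaw -28.3 iou 0.805
spare_tray top xy mm [511.6 247.6] yaw 0.8 iou 0.929
stamp_block none
tape_tray top xy mm [ 465.1 -255.1] yaw -28.6 iou 0.779
bottle_stand none
stamp top xy mm [ 466.5 -254.2] yaw 23.1 iou 0.66
```

Call:
{"method": "servo_tool", "body": {
  "deltas": [
    {"tx":-56,"ty":-145,"tz":110,"ax":0,"ay":0,"az":0,"claw":87},
    {"tx":-56,"ty":-145,"tz":110,"ax":0,"ay":0,"az":0,"claw":87},
    {"tx":-56,"ty":-145,"tz":110,"ax":0,"ay":0,"az":0,"claw":87},
    {"tx":-56,"ty":-145,"tz":110,"ax":0,"ay":0,"az":0,"claw":87},
    {"tx":-56,"ty":-145,"tz":110,"ax":0,"ay":0,"az":0,"claw":87},
    {"tx":-56,"ty":-145,"tz":150,"ax":0,"ay":0,"az":0,"claw":87},
    {"tx":-56,"ty":-145,"tz":175,"ax":0,"ay":0,"az":0,"claw":87},
    {"tx":-56,"ty":-145,"tz":194,"ax":0,"ay":0,"az":0,"claw":87},
    {"tx":-56,"ty":-145,"tz":194,"ax":0,"ay":0,"az":0,"claw":87},
    {"tx":-56,"ty":-145,"tz":194,"ax":0,"ay":0,"az":0,"claw":50},
    {"tx":-56,"ty":-145,"tz":194,"ax":0,"ay":0,"az":0,"claw":50},
    {"tx":-56,"ty":-145,"tz":194,"ax":0,"ay":0,"az":0,"claw":50}
  ]
}}

```text
time_s: 5.3
tcp_pos: [0.4451, 0.0171, 0.0268]
ee_rot: [[1.0, 0.0, 0.003], [0.0, -1.0, 0.001], [0.003, -0.001, -1.0]]
wrist_force: [0.2, 0.5, 0.3]
gripper_width: 0.855
gripper_force: 0.0
```

```bash
python3 -c "
from h import *
plan(.444,.015,.1,0)"
```

```text
t 5.3 tcp [0.4451 0.0171 0.0268] yaw 0.0 j6 66.8 delta mm [ -0.9   2.  -73.2] rot [-0.001 -0.003  0.   ] w 74.4 F [0.2 0.5 0.3] 0.0
```

Call:
{"method": "servo_tool", "body": {
  "deltas": [
    {"tx":0,"ty":0,"tz":0,"ax":0,"ay":0,"az":0,"claw":40},
    {"tx":0,"ty":0,"tz":0,"ax":0,"ay":0,"az":0,"claw":40},
    {"tx":0,"ty":0,"tz":0,"ax":0,"ay":0,"az":0,"claw":40},
    {"tx":0,"ty":0,"tz":0,"ax":0,"ay":0,"az":0,"claw":40},
    {"tx":0,"ty":0,"tz":0,"ax":0,"ay":0,"az":0,"claw":40}
  ]
}}

```text
time_s: 5.72
tcp_pos: [0.4438, 0.0167, 0.0256]
ee_rot: [[1.0, 0.0, 0.0], [0.0, -1.0, 0.0], [0.0, -0.0, -1.0]]
wrist_force: [-0.0, 0.4, -0.3]
gripper_width: 0.504
gripper_force: 0.0
```

```bash
python3 - <<'E'
from h import *
im=capture('wrist'); sc=capture('scene'); plan(.444,.015,.1,0)
cv2.imwrite('pics/w2.png',np.hstack([cv2.resize(im,(400,300)),cv2.resize(sc[170:290,180:340],(400,300))]))
E
```

```text
t 5.82 tcp [0.4437 0.0167 0.0254] yaw 0.0 j6 66.8 delta mm [  0.3   1.7 -74.6] rot [-0. -0.  0.] w 41.2 F [ 0.2  0.2 -0.1] 0.0
```

View pics/w2.png

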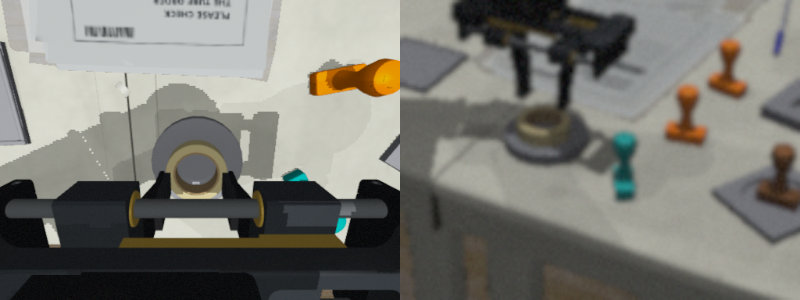

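```bash
python3 - <<'E'
from h import *
print(np.round(proj('wrist',[[.444,.017,.025],[.444,.017,.035],[.446,.014,.016]]),0))
fits({'tape_roll':(.455,.015,0,.016),'bottle_stand':(.447,.015,0,0)},'wrist')
find({'tape_roll':.035,'bottle_stand':.016},'wrist')
fits({'tape_roll':(.455,.015,0,.016)},'top');find({'tape_roll':.035},'top')
E
```

```text
[[251. 216.]
 [251. 221.]
 [254. 209.]]
tape_roll wrist xy mm [442.2  17.1] yaw 22.8 iou 0.615
bottle_stand wrist xy mm [445.9  16.4] yaw 12.6 iou 0.565
tape_roll 0.55 rec [0.447 0.016 0.036]
    0.57 rect [446.1  16.6] [60.5 57.7] ang 2.8 circ [445.   16.9]
bottle_stand 0.84 rec [0.461 0.014 0.016]
    0.74 rect [460.9  16.2] [93.9 68.1] ang 88.8 circ [447.9  16.1]
tape_roll none
```

```bash
python3 - <<'E'
from h import *
im=capture('wrist'); plan(.444,.015,.1,0); p=sense()
P=[[.4437,.0167+d,z] for d in(-.022,.022,-.03,.03) for z in(.025,.035,.06)]
for q,c in zip(proj('wrist',P),[(0,0,255)]*6+[(0,255,0)]*6): cv2.circle(im,tuple(int(v) for v in np.round(q)),1,c,-1)
cv2.imwrite('pics/w3.png',cv2.resize(im[140:300,150:360],None,fx=3.5,fy=3.5,interpolation=cv2.INTER_CUBIC))
E
```

```text
t 6.52 tcp [0.4437 0.0167 0.0253] yaw 0.0 j6 66.8 delta mm [  0.3   1.7 -74.7] rot [ 0. -0.  0.] w 39.6 F [-0.1  0.4 -0.6] 0.0
```

View pics/w3.png

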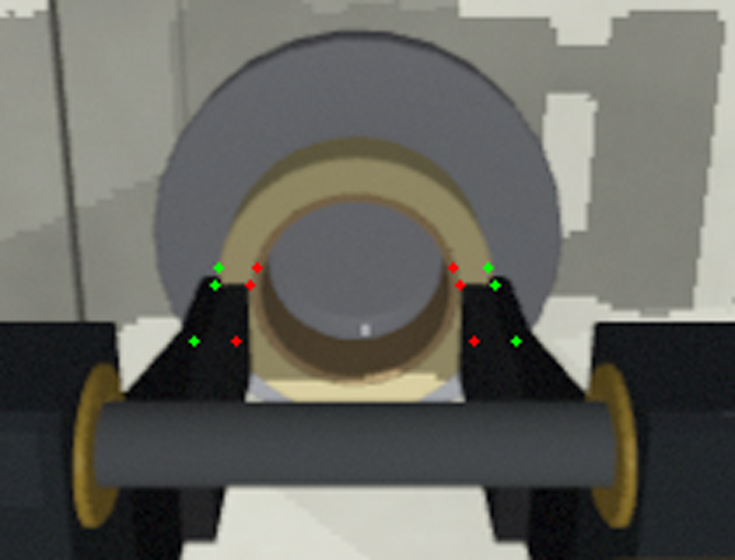

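```bash
python3 - <<'E'
from h import *
for dx in(0,.0095):
  for z in(.02,.025,.03,.035,.04,.045,.05): print(dx,z,np.round(proj('wrist',[.4437+dx,.0167+.021,z])[0],1))
print(np.round(proj('wrist',[[.445,.017+.03,.035],[.445,.017-.03,.035]]),1), np.round(proj('wrist',[[.448,.015,.016],[.448+.048,.015,.016]]),1))
E
```

```text
0 0.02 [224.6 213.9]
0 0.025 [224.  216.3]
0 0.03 [223.4 218.8]
0 0.035 [222.7 221.5]
0 0.04 [222.  224.2]
0 0.045 [221.3 227.1]
0 0.05 [220.5 230.2]
0.0095 0.02 [224.3 202.7]
0.0095 0.025 [223.6 204.9]
0.0095 0.03 [223.  207.1]
0.0095 0.035 [222.3 209.5]
0.0095 0.04 [221.6 212. ]
0.0095 0.045 [220.8 214.6]
0.0095 0.05 [220.  217.4]
[[210.1 219.8]
 [290.9 219.8]] [[253.  207.1]
 [253.2 147.4]]
```

Call:
{"method": "servo_tool", "body": {
  "deltas": [
    {"tx":0,"ty":0,"tz":-4,"ax":0,"ay":0,"az":0,"claw":87},
    {"tx":0,"ty":0,"tz":-4,"ax":0,"ay":0,"az":0,"claw":87},
    {"tx":0,"ty":0,"tz":-4,"ax":0,"ay":0,"az":0,"claw":87},
    {"tx":0,"ty":0,"tz":-4,"ax":0,"ay":0,"az":0,"claw":87},
    {"tx":0,"ty":0,"tz":-4,"ax":0,"ay":0,"az":0,"claw":87},
    {"tx":0,"ty":0,"tz":-4,"ax":0,"ay":0,"az":0,"claw":87},
    {"tx":0,"ty":0,"tz":3,"ax":0,"ay":0,"az":0,"claw":87},
    {"tx":0,"ty":0,"tz":6,"ax":0,"ay":0,"az":0,"claw":87},
    {"tx":0,"ty":0,"tz":6,"ax":0,"ay":0,"az":0,"claw":87}
  ]
}}

```text
time_s: 7.27
tcp_pos: [0.4428, 0.0164, 0.0183]
ee_rot: [[1.0, -0.0, -0.002], [-0.0, -1.0, -0.001], [-0.002, 0.001, -1.0]]
wrist_force: [0.3, 0.2, 0.2]
gripper_width: 0.981
gripper_force: 0.0
```

```bash
python3 - <<'E'
from h import *
im=capture('wrist'); sc=capture('scene');plan(.444,.015,.1,0)
a=cv2.resize(im[130:280,150:350],(400,300),interpolation=cv2.INTER_CUBIC)
M=T('scene')
for d in(-.043,.043):
  for z,c in((.016,(0,0,255)),(.035,(0,255,0))): cv2.circle(sc,tuple(int(v) for v in proj('scene',[.4437,.0167+d,z])[0]),0,c,-1)
cv2.imwrite('pics/w4.png',np.hstack([a,cv2.resize(sc[190:250,200:280],(400,300),interpolation=cv2.INTER_CUBIC)]))
E
```

```text
t 7.37 tcp [0.4434 0.0165 0.0189] yaw 0.0 j6 66.8 delta mm [  0.5   1.6 -81.1] rot [0.    0.001 0.   ] w 86.2 F [-0.  -0.1 -0.1] 0.0
```

View pics/w4.png

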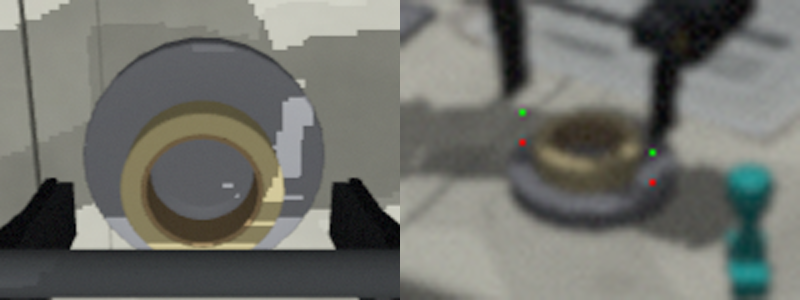

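Call:
{"method": "servo_tool", "body": {
  "deltas": [
    {"tx":1,"ty":0,"tz":6,"ax":0,"ay":0,"az":0,"claw":87},
    {"tx":1,"ty":0,"tz":12,"ax":0,"ay":0,"az":0,"claw":87},
    {"tx":1,"ty":0,"tz":17,"ax":0,"ay":0,"az":0,"claw":87},
    {"tx":1,"ty":0,"tz":17,"ax":0,"ay":0,"az":0,"claw":87},
    {"tx":1,"ty":0,"tz":17,"ax":0,"ay":0,"az":0,"claw":50},
    {"tx":1,"ty":0,"tz":17,"ax":0,"ay":0,"az":0,"claw":50},
    {"tx":1,"ty":0,"tz":17,"ax":0,"ay":0,"az":0,"claw":50},
    {"tx":1,"ty":0,"tz":17,"ax":0,"ay":0,"az":0,"claw":50},
    {"tx":1,"ty":0,"tz":17,"ax":0,"ay":0,"az":0,"claw":50},
    {"tx":1,"ty":0,"tz":17,"ax":0,"ay":0,"az":0,"claw":50}
  ]
}}

```text
time_s: 8.2
tcp_pos: [0.4448, 0.0167, 0.0025]
ee_rot: [[1.0, 0.0, 0.0], [0.0, -1.0, 0.0], [0.0, -0.0, -1.0]]
wrist_force: [0.1, -0.8, 0.6]
gripper_width: 0.637
gripper_force: 0.4
```

```bash
python3 -c "
from h import *
plan(.511,.248,.1,0)"
```

```text
t 8.2 tcp [0.4448 0.0167 0.0025] yaw 0.0 j6 66.8 delta mm [  66.3 -231.3  -97.4] rot [-0. -0.  0.] w 55.4 F [ 0.1 -0.8  0.6] 0.3948407209463767
```

Call:
{"method": "servo_tool", "body": {
  "deltas": [
    {"tx":0,"ty":0,"tz":0,"ax":0,"ay":0,"az":0,"claw":40},
    {"tx":0,"ty":0,"tz":0,"ax":0,"ay":0,"az":0,"claw":40},
    {"tx":0,"ty":0,"tz":0,"ax":0,"ay":0,"az":0,"claw":40}
  ]
}}

```text
time_s: 8.45
tcp_pos: [0.4449, 0.0167, 0.0025]
ee_rot: [[1.0, 0.0, 0.0], [0.0, -1.0, 0.0], [0.0, -0.0, -1.0]]
wrist_force: [0.2, -0.6, 1.6]
gripper_width: 0.487
gripper_force: 0.9
```

```bash
python3 - <<'E'
from h import *
im=capture('wrist'); sc=capture('scene');plan(.511,.248,.1,0)
a=cv2.resize(im[130:280,150:350],(400,300),interpolation=cv2.INTER_CUBIC)
cv2.imwrite('pics/w5.png',np.hstack([a,cv2.resize(sc[190:250,200:280],(400,300),interpolation=cv2.INTER_CUBIC)]))
E
```

```text
t 8.55 tcp [0.4449 0.0167 0.0025] yaw 0.0 j6 66.8 delta mm [  66.2 -231.2  -97.4] rot [-0. -0.  0.] w 41.3 F [ 0.2 -0.3  1.7] 1.1046994231583085
```

View pics/w5.png

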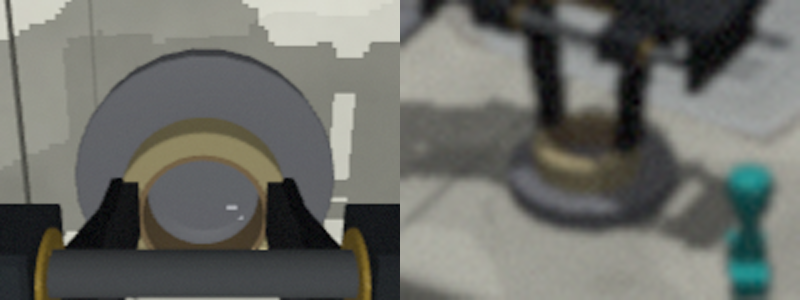

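Call:
{"method": "servo_tool", "body": {
  "deltas": [
    {"tx":0,"ty":0,"tz":-4,"ax":0,"ay":0,"az":0,"claw":87},
    {"tx":0,"ty":0,"tz":-4,"ax":0,"ay":0,"az":0,"claw":87},
    {"tx":0,"ty":0,"tz":-4,"ax":0,"ay":0,"az":0,"claw":87},
    {"tx":0,"ty":0,"tz":-4,"ax":0,"ay":0,"az":0,"claw":87},
    {"tx":0,"ty":0,"tz":-4,"ax":0,"ay":0,"az":0,"claw":87},
    {"tx":0,"ty":0,"tz":-4,"ax":0,"ay":0,"az":0,"claw":87},
    {"tx":0,"ty":0,"tz":3,"ax":0,"ay":0,"az":0,"claw":87},
    {"tx":0,"ty":0,"tz":7,"ax":0,"ay":0,"az":0,"claw":87},
    {"tx":0,"ty":0,"tz":11,"ax":0,"ay":0,"az":0,"claw":87},
    {"tx":0,"ty":0,"tz":11,"ax":0,"ay":0,"az":0,"claw":87}
  ]
}}

```text
time_s: 9.38
tcp_pos: [0.4438, 0.0164, -0.0098]
ee_rot: [[1.0, -0.0, -0.002], [-0.0, -1.0, -0.001], [-0.002, 0.001, -1.0]]
wrist_force: [-0.6, -0.5, 1.3]
gripper_width: 0.99
gripper_force: 0.0
```

Call:
{"method": "servo_tool", "body": {
  "deltas": [
    {"tx":0,"ty":0,"tz":0,"ax":0,"ay":0,"az":0,"claw":50},
    {"tx":0,"ty":0,"tz":0,"ax":0,"ay":0,"az":0,"claw":50},
    {"tx":0,"ty":0,"tz":0,"ax":0,"ay":0,"az":0,"claw":50},
    {"tx":0,"ty":0,"tz":0,"ax":0,"ay":0,"az":0,"claw":50},
    {"tx":0,"ty":0,"tz":0,"ax":0,"ay":0,"az":0,"claw":50},
    {"tx":0,"ty":0,"tz":0,"ax":0,"ay":0,"az":0,"claw":50}
  ]
}}

```text
time_s: 9.88
tcp_pos: [0.4448, 0.0168, -0.0085]
ee_rot: [[1.0, 0.0, 0.0], [0.0, -1.0, 0.0], [0.0, -0.0, -1.0]]
wrist_force: [0.0, 0.2, 0.4]
gripper_width: 0.669
gripper_force: 30.0
```

Call:
{"method": "servo_tool", "body": {
  "deltas": [
    {"tx":0,"ty":0,"tz":-30,"ax":0,"ay":0,"az":0,"claw":50},
    {"tx":10,"ty":-30,"tz":-50,"ax":0,"ay":0,"az":0,"claw":50},
    {"tx":67,"ty":-231,"tz":-50,"ax":0,"ay":0,"az":0,"claw":50},
    {"tx":67,"ty":-231,"tz":-50,"ax":0,"ay":0,"az":0,"claw":50},
    {"tx":67,"ty":-231,"tz":-50,"ax":0,"ay":0,"az":0,"claw":50},
    {"tx":67,"ty":-231,"tz":-50,"ax":0,"ay":0,"az":0,"claw":50},
    {"tx":67,"ty":-231,"tz":-50,"ax":0,"ay":0,"az":0,"claw":50},
    {"tx":67,"ty":-231,"tz":-50,"ax":0,"ay":0,"az":0,"claw":50},
    {"tx":67,"ty":-231,"tz":-25,"ax":0,"ay":0,"az":0,"claw":50},
    {"tx":67,"ty":-231,"tz":-5,"ax":0,"ay":0,"az":0,"claw":50},
    {"tx":67,"ty":-231,"tz":8,"ax":0,"ay":0,"az":0,"claw":50},
    {"tx":67,"ty":-231,"tz":9,"ax":0,"ay":0,"az":0,"claw":50}
  ]
}}

```text
time_s: 10.88
tcp_pos: [0.5106, 0.2469, -0.0197]
ee_rot: [[1.0, 0.0, -0.003], [0.0, -1.0, -0.002], [-0.003, 0.002, -1.0]]
wrist_force: [0.2, 0.6, 0.0]
gripper_width: 0.674
gripper_force: 30.0
```

```bash
python3 -c "
from h import *
plan(.512,.248,-.0185,0)
im=capture('wrist');cv2.imwrite('pics/w6.png',im[60:330,80:440])"
```

```text
t 10.88 tcp [ 0.5106  0.2469 -0.0197] yaw 0.0 j6 47.9 delta mm [ 1.4 -1.1 -1.2] rot [0.002 0.003 0.   ] w 58.6 F [0.2 0.6 0. ] 29.998163622803986
```

View pics/w6.png

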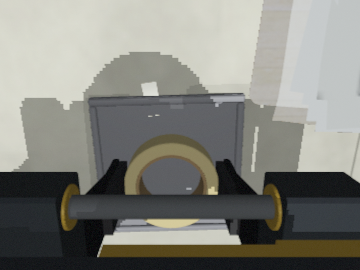

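Call:
{"method": "servo_tool", "body": {
  "deltas": [
    {"tx":0,"ty":0,"tz":0,"ax":0,"ay":0,"az":0,"claw":80},
    {"tx":0,"ty":0,"tz":0,"ax":0,"ay":0,"az":0,"claw":80},
    {"tx":0,"ty":0,"tz":-3,"ax":0,"ay":0,"az":0,"claw":80},
    {"tx":0,"ty":0,"tz":-10,"ax":0,"ay":0,"az":0,"claw":80},
    {"tx":0,"ty":0,"tz":-50,"ax":0,"ay":0,"az":0,"claw":80},
    {"tx":0,"ty":0,"tz":-90,"ax":0,"ay":0,"az":0,"claw":80},
    {"tx":0,"ty":0,"tz":-120,"ax":0,"ay":0,"az":0,"claw":80},
    {"tx":130,"ty":473,"tz":-140,"ax":0,"ay":0,"az":1.5,"claw":80},
    {"tx":130,"ty":473,"tz":-140,"ax":0,"ay":0,"az":1.5,"claw":80},
    {"tx":130,"ty":473,"tz":-140,"ax":0,"ay":0,"az":1.5,"claw":80},
    {"tx":130,"ty":473,"tz":-140,"ax":0,"ay":0,"az":1.5,"claw":80},
    {"tx":130,"ty":473,"tz":-140,"ax":0,"ay":0,"az":1.5,"claw":80}
  ]
}}

```text
time_s: 11.93
tcp_pos: [0.5672, 0.0454, 0.1126]
ee_rot: [[0.808, -0.589, 0.002], [-0.589, -0.808, 0.001], [0.001, -0.002, -1.0]]
wrist_force: [0.2, 1.0, 0.1]
gripper_width: 0.921
gripper_force: 0.0
```

```bash
python3 -c "
from h import *
plan(.644,-.19,.13,-90)"
```

```text
t 11.93 tcp [0.5672 0.0454 0.1126] yaw -36.1 j6 33.0 delta mm [200.7 144.9 -17.4] rot [-0.002 -0.     0.941] w 80.2 F [0.2 1.  0.1] 0.0
```

Call:
{"method": "servo_tool", "body": {
  "deltas": [
    {"tx":201,"ty":145,"tz":-17,"ax":0,"ay":0,"az":0.941,"claw":80},
    {"tx":201,"ty":145,"tz":-17,"ax":0,"ay":0,"az":0.941,"claw":80},
    {"tx":201,"ty":145,"tz":-17,"ax":0,"ay":0,"az":0.941,"claw":80},
    {"tx":201,"ty":145,"tz":-17,"ax":0,"ay":0,"az":0.941,"claw":80},
    {"tx":201,"ty":145,"tz":-17,"ax":0,"ay":0,"az":0.941,"claw":80},
    {"tx":201,"ty":145,"tz":-17,"ax":0,"ay":0,"az":0.941,"claw":80},
    {"tx":201,"ty":145,"tz":-17,"ax":0,"ay":0,"az":0.941,"claw":80},
    {"tx":201,"ty":145,"tz":-17,"ax":0,"ay":0,"az":0.941,"claw":80},
    {"tx":201,"ty":145,"tz":-17,"ax":0,"ay":0,"az":0.941,"claw":80},
    {"tx":201,"ty":145,"tz":-17,"ax":0,"ay":0,"az":0.941,"claw":80},
    {"tx":201,"ty":145,"tz":-17,"ax":0,"ay":0,"az":0.941,"claw":80}
  ]
}}

```text
time_s: 12.85
tcp_pos: [0.6451, -0.1878, 0.1286]
ee_rot: [[0.007, -1.0, 0.001], [-1.0, -0.007, -0.0], [0.0, -0.001, -1.0]]
wrist_force: [-0.0, -0.7, 0.1]
gripper_width: 0.92
gripper_force: 0.0
```

```bash
python3 - <<'E'
from h import *
plan(.644,-.225,.13,-90)
im=capture('wrist')
fits({'dropper_bottle':(.643,-.225,0,.006),'stamp_block':(.643,-.237,-.19,0),'stamp':(.467,-.254,0,.003),'tape_tray':(.465,-.254,-.5,0)},'wrist')
for P in([.644,-.225,.066],[.644,-.225,.006],[.645,-.237,.016]): cv2.circle(im,tuple(int(v) for v in np.round(proj('wrist',P)[0])),2,(0,0,255),-1)
cv2.imwrite('pics/w7.png',im)
E
```

```text
t 12.85 tcp [ 0.6451 -0.1878  0.1286] yaw -89.6 j6 2.9 delta mm [37.2  1.3 -1.4] rot [-0.001 -0.     0.007] w 80.1 F [-0.  -0.7  0.1] 0.0
dropper_bottle wrist xy mm [ 646.4 -231.4] yaw 14.8 iou 0.825
stamp_block wrist xy mm [ 645.8 -237.7] yaw -10.6 iou 0.909
stamp wrist xy mm [ 471.  -255.6] yaw -0.6 iou 0.786
tape_tray wrist xy mm [ 466.8 -254.7] yaw -28.4 iou 0.762
```

View pics/w7.png

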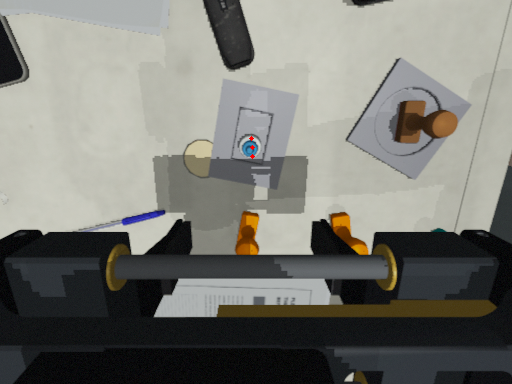

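```bash
python3 - <<'E'
from h import *
im=capture('wrist'); M=T('wrist')
print(ray('wrist',[[250,148]],.066,M), ray('wrist',[[411,121]],.018,M), ray('wrist',[[444,124]],.071,M))
print(np.round(proj('wrist',[[.646,-.225,.066],[.646,-.225,.006],[.646,-.231,.066]],M),0))
cv2.imwrite('pics/w8.png',cv2.resize(im[75:185,200:350],None,fx=5,fy=5,interpolation=cv2.INTER_CUBIC))
E
```

```text
[[ 0.64622352 -0.23262562  0.066     ]] [[ 0.46937741 -0.2566481   0.018     ]] [[ 0.46971168 -0.25605197  0.071     ]]
[[250. 156.]
 [250. 148.]
 [250. 150.]]
```

View pics/w8.png

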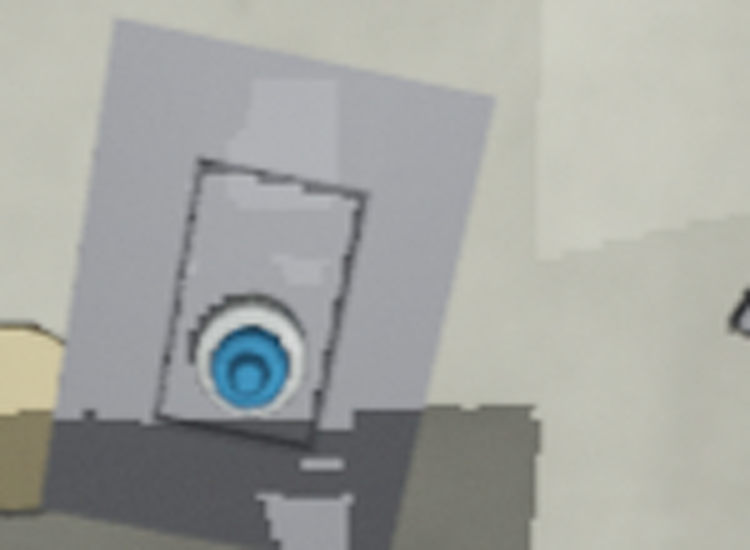

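Call:
{"method": "servo_tool", "body": {
  "deltas": [
    {"tx":43,"ty":-1,"tz":20,"ax":0,"ay":0,"az":0,"claw":70},
    {"tx":43,"ty":-1,"tz":40,"ax":0,"ay":0,"az":0,"claw":70},
    {"tx":43,"ty":-1,"tz":65,"ax":0,"ay":0,"az":0,"claw":70},
    {"tx":43,"ty":-1,"tz":90,"ax":0,"ay":0,"az":0,"claw":70},
    {"tx":43,"ty":-1,"tz":110,"ax":0,"ay":0,"az":0,"claw":70},
    {"tx":43,"ty":-1,"tz":122,"ax":0,"ay":0,"az":0,"claw":70},
    {"tx":43,"ty":-1,"tz":127,"ax":0,"ay":0,"az":0,"claw":70},
    {"tx":43,"ty":-1,"tz":127,"ax":0,"ay":0,"az":0,"claw":70}
  ]
}}

```text
time_s: 13.87
tcp_pos: [0.6458, -0.231, -0.0002]
ee_rot: [[0.005, -1.0, -0.002], [-1.0, -0.005, 0.0], [-0.0, 0.002, -1.0]]
wrist_force: [0.4, -0.1, -0.1]
gripper_width: 0.806
gripper_force: 0.0
```

Call:
{"method": "servo_tool", "body": {
  "deltas": [
    {"tx":0,"ty":0,"tz":0,"ax":0,"ay":0,"az":0,"claw":14},
    {"tx":0,"ty":0,"tz":0,"ax":0,"ay":0,"az":0,"claw":14},
    {"tx":0,"ty":0,"tz":0,"ax":0,"ay":0,"az":0,"claw":14},
    {"tx":0,"ty":0,"tz":0,"ax":0,"ay":0,"az":0,"claw":14},
    {"tx":0,"ty":0,"tz":0,"ax":0,"ay":0,"az":0,"claw":14},
    {"tx":0,"ty":0,"tz":0,"ax":0,"ay":0,"az":0,"claw":14},
    {"tx":0,"ty":0,"tz":0,"ax":0,"ay":0,"az":0,"claw":14},
    {"tx":0,"ty":0,"tz":0,"ax":0,"ay":0,"az":0,"claw":14},
    {"tx":0,"ty":0,"tz":0,"ax":0,"ay":0,"az":0,"claw":14}
  ]
}}

```text
time_s: 14.62
tcp_pos: [0.6462, -0.2312, 0.0009]
ee_rot: [[0.005, -1.0, -0.0], [-1.0, -0.005, -0.0], [0.0, 0.0, -1.0]]
wrist_force: [0.4, 0.2, 0.6]
gripper_width: 0.245
gripper_force: 30.0
```

```bash
python3 - <<'E'
from h import *
plan(.446,.0145,.07,-90)
im=capture('wrist');cv2.imwrite('pics/w9.png',cv2.resize(im[100:260,170:350],None,fx=3,fy=3))
E
```

```text
t 14.62 tcp [ 0.6462 -0.2312  0.0009] yaw -89.7 j6 6.5 delta mm [-246.7  199.   -69.1] rot [ 0.    -0.     0.005] w 21.3 F [0.4 0.2 0.6] 30.000936342403293
```

View pics/w9.png

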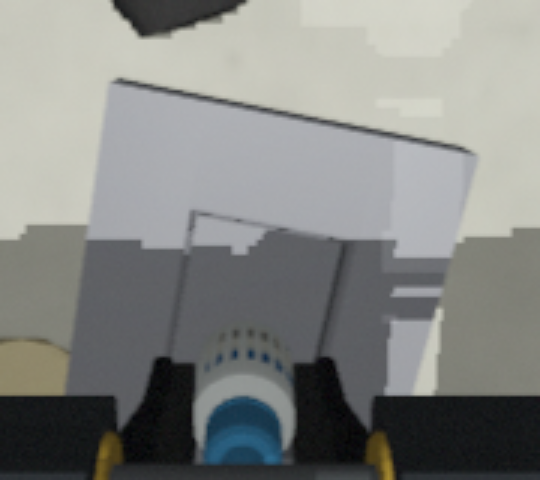

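Call:
{"method": "servo_tool", "body": {
  "deltas": [
    {"tx":0,"ty":0,"tz":-20,"ax":0,"ay":0,"az":0,"claw":14},
    {"tx":0,"ty":0,"tz":-60,"ax":0,"ay":0,"az":0,"claw":14},
    {"tx":0,"ty":0,"tz":-100,"ax":0,"ay":0,"az":0,"claw":14},
    {"tx":-15,"ty":12,"tz":-115,"ax":0,"ay":0,"az":0,"claw":14},
    {"tx":-247,"ty":198.5,"tz":-115,"ax":0,"ay":0,"az":0,"claw":14},
    {"tx":-247,"ty":198.5,"tz":-115,"ax":0,"ay":0,"az":0,"claw":14},
    {"tx":-247,"ty":198.5,"tz":-115,"ax":0,"ay":0,"az":0,"claw":14},
    {"tx":-247,"ty":198.5,"tz":-115,"ax":0,"ay":0,"az":0,"claw":14},
    {"tx":-247,"ty":198.5,"tz":-115,"ax":0,"ay":0,"az":0,"claw":14},
    {"tx":-247,"ty":198.5,"tz":-115,"ax":0,"ay":0,"az":0,"claw":14},
    {"tx":-247,"ty":198.5,"tz":-115,"ax":0,"ay":0,"az":0,"claw":14},
    {"tx":-247,"ty":198.5,"tz":-115,"ax":0,"ay":0,"az":0,"claw":14}
  ]
}}

```text
time_s: 15.67
tcp_pos: [0.4425, 0.0175, 0.1159]
ee_rot: [[0.009, -1.0, -0.001], [-1.0, -0.009, 0.001], [-0.001, 0.001, -1.0]]
wrist_force: [-0.9, -0.6, -0.8]
gripper_width: 0.252
gripper_force: 30.0
```

Call:
{"method": "servo_tool", "body": {
  "deltas": [
    {"tx":0,"ty":0,"tz":0,"ax":0,"ay":0,"az":0,"claw":14}
  ]
}}

```text
time_s: 15.75
tcp_pos: [0.4453, 0.0164, 0.1164]
ee_rot: [[0.009, -1.0, 0.001], [-1.0, -0.009, 0.001], [-0.001, -0.001, -1.0]]
wrist_force: [-0.7, 0.4, 0.6]
gripper_width: 0.248
gripper_force: 30.0
```

```bash
python3 - <<'E'
from h import *
plan(.4465,.015,.05,-90)
im=capture('wrist');cv2.imwrite('pics/w10.png',im[60:300,100:420])
find({'bottle_stand':.016},'wrist')
E
```

```text
t 15.75 tcp [0.4453 0.0164 0.1164] yaw -89.5 j6 -22.6 delta mm [ 1.4 -1.1 66.4] rot [-0.001  0.001  0.009] w 21.6 F [-0.7  0.4  0.6] 29.993974305689335
bottle_stand 0.78 rec [0.443 0.011 0.018]
    0.84 rect [446.3  12.2] [89.9 94. ] ang 88.8 circ [446.4  15. ]
```

View pics/w10.png

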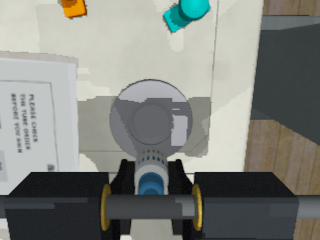

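Call:
{"method": "servo_tool", "body": {
  "deltas": [
    {"tx":0,"ty":0,"tz":30,"ax":0,"ay":0,"az":0,"claw":14},
    {"tx":0,"ty":0,"tz":60,"ax":0,"ay":0,"az":0,"claw":14},
    {"tx":0,"ty":0,"tz":85,"ax":0,"ay":0,"az":0,"claw":14},
    {"tx":0,"ty":0,"tz":97,"ax":0,"ay":0,"az":0,"claw":14},
    {"tx":0,"ty":0,"tz":104,"ax":0,"ay":0,"az":0,"claw":14},
    {"tx":0,"ty":0,"tz":110,"ax":0,"ay":0,"az":0,"claw":14},
    {"tx":0,"ty":0,"tz":114,"ax":0,"ay":0,"az":0,"claw":14},
    {"tx":0,"ty":0,"tz":114.5,"ax":0,"ay":0,"az":0,"claw":14},
    {"tx":0,"ty":0,"tz":114.5,"ax":0,"ay":0,"az":0,"claw":14}
  ]
}}

```text
time_s: 16.7
tcp_pos: [0.4472, 0.0148, 0.0017]
ee_rot: [[0.005, -1.0, 0.001], [-1.0, -0.005, 0.0], [-0.0, -0.001, -1.0]]
wrist_force: [0.2, -0.2, 0.0]
gripper_width: 0.25
gripper_force: 30.0
```

```bash
python3 - <<'E'
from h import *
plan(.4465,.015,.05,-90)
E
```

```text
t 16.7 tcp [0.4472 0.0148 0.0017] yaw -89.7 j6 -22.6 delta mm [ -0.2   0.6 -48.3] rot [-0.001  0.     0.005] w 21.8 F [ 0.2 -0.2  0. ] 29.993528311606497
```

Call:
{"method": "servo_tool", "body": {
  "deltas": [
    {"tx":0,"ty":0,"tz":0,"ax":0,"ay":0,"az":0,"claw":50},
    {"tx":0,"ty":0,"tz":0,"ax":0,"ay":0,"az":0,"claw":50},
    {"tx":0,"ty":0,"tz":0,"ax":0,"ay":0,"az":0,"claw":50},
    {"tx":0,"ty":0,"tz":-10,"ax":0,"ay":0,"az":0,"claw":60},
    {"tx":0,"ty":0,"tz":-35,"ax":0,"ay":0,"az":0,"claw":60},
    {"tx":0,"ty":0,"tz":-75,"ax":0,"ay":0,"az":0,"claw":60},
    {"tx":10,"ty":-1,"tz":-115,"ax":0,"ay":0,"az":0,"claw":60},
    {"tx":230,"ty":-22,"tz":-125,"ax":0,"ay":0,"az":0,"claw":60},
    {"tx":230,"ty":-22,"tz":-125,"ax":0,"ay":0,"az":0,"claw":60},
    {"tx":230,"ty":-22,"tz":-125,"ax":0,"ay":0,"az":0,"claw":60},
    {"tx":230,"ty":-22,"tz":-125,"ax":0,"ay":0,"az":0,"claw":60},
    {"tx":230,"ty":-22,"tz":-125,"ax":0,"ay":0,"az":0,"claw":60}
  ]
}}

```text
time_s: 17.7
tcp_pos: [0.4684, -0.204, 0.1266]
ee_rot: [[0.006, -1.0, 0.002], [-1.0, -0.006, -0.0], [0.0, -0.002, -1.0]]
wrist_force: [1.5, 1.1, 0.1]
gripper_width: 0.691
gripper_force: 0.0
```

```bash
python3 - <<'E'
from h import *
plan(.470,-.215,.126,-90)
E
```

```text
t 17.7 tcp [ 0.4684 -0.204   0.1266] yaw -89.7 j6 5.6 delta mm [11.  -1.6  0.6] rot [-0.002 -0.     0.006] w 60.1 F [1.5 1.1 0.1] 0.0
```

Call:
{"method": "servo_tool", "body": {
  "deltas": [
    {"tx":5,"ty":0,"tz":0,"ax":0,"ay":0,"az":0,"claw":60},
    {"tx":5,"ty":0,"tz":0,"ax":0,"ay":0,"az":0,"claw":60}
  ]
}}

```text
time_s: 17.87
tcp_pos: [0.4682, -0.2094, 0.1258]
ee_rot: [[0.0, -1.0, 0.0], [-1.0, -0.0, -0.0], [0.0, -0.0, -1.0]]
wrist_force: [-0.3, 0.2, -0.7]
gripper_width: 0.688
gripper_force: 0.0
```

```bash
python3 - <<'E'
from h import *
plan(.470,-.256,.126,-90); M=T('wrist')
im=capture('wrist'); x0,y0=150,60
hs=cv2.cvtColor(im,cv2.COLOR_BGR2HSV)
fits({'stamp':(.469,-.256,0,.003),'tape_tray':(.466,-.254,-.5,0)},'wrist')
for yaw,c in((0,(0,0,255)),(-10,(0,255,0))):
  m=sil('stamp',(.4695,-.256,np.radians(yaw)),.003,'wrist',M,S=1)
  k=cv2.findContours(m,0,2)[0]
  cv2.drawContours(im,k,-1,c,1) if yaw==0 else None
c=im[60:200,180:360]
cv2.imwrite('pics/w11.png',cv2.resize(c,None,fx=4,fy=4,interpolation=cv2.INTER_NEAREST))
E
```

```text
t 17.87 tcp [ 0.4682 -0.2094  0.1258] yaw -90.0 j6 6.0 delta mm [46.6 -1.8 -0.2] rot [-0. -0.  0.] w 59.9 F [-0.3  0.2 -0.7] 0.0
stamp wrist xy mm [ 466.5 -257.1] yaw 5.8 iou 0.833
tape_tray wrist xy mm [ 465.8 -255.1] yaw -28.6 iou 0.861
```

View pics/w11.png

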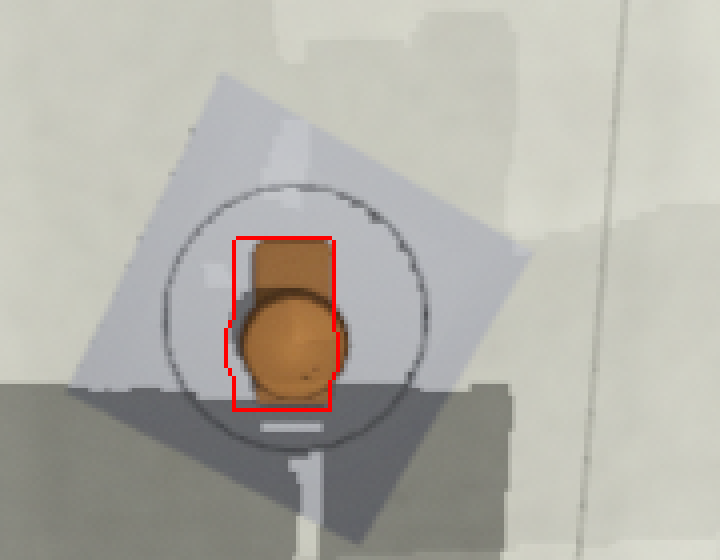

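Call:
{"method": "servo_tool", "body": {
  "deltas": [
    {"tx":30,"ty":1.7,"tz":10,"ax":0,"ay":0,"az":0,"claw":60},
    {"tx":47.5,"ty":1.7,"tz":40,"ax":0,"ay":0,"az":0,"claw":60},
    {"tx":47.5,"ty":1.7,"tz":70,"ax":0,"ay":0,"az":0,"claw":60},
    {"tx":47.5,"ty":1.7,"tz":95,"ax":0,"ay":0,"az":0,"claw":60},
    {"tx":47.5,"ty":1.7,"tz":109,"ax":0,"ay":0,"az":0,"claw":60},
    {"tx":47.5,"ty":1.7,"tz":114,"ax":0,"ay":0,"az":0,"claw":60},
    {"tx":47.5,"ty":1.7,"tz":114,"ax":0,"ay":0,"az":0,"claw":16},
    {"tx":47.5,"ty":1.7,"tz":114,"ax":0,"ay":0,"az":0,"claw":16},
    {"tx":47.5,"ty":1.7,"tz":114,"ax":0,"ay":0,"az":0,"claw":16},
    {"tx":47.5,"ty":1.7,"tz":114,"ax":0,"ay":0,"az":0,"claw":16},
    {"tx":47.5,"ty":1.7,"tz":114,"ax":0,"ay":0,"az":0,"claw":16},
    {"tx":47.5,"ty":1.7,"tz":114,"ax":0,"ay":0,"az":0,"claw":16}
  ]
}}

```text
time_s: 19.07
tcp_pos: [0.4674, -0.2548, 0.0125]
ee_rot: [[0.005, -1.0, 0.002], [-1.0, -0.005, -0.0], [0.0, -0.002, -1.0]]
wrist_force: [0.1, -0.5, -0.4]
gripper_width: 0.32
gripper_force: 0.0
```

Call:
{"method": "servo_tool", "body": {
  "deltas": [
    {"tx":0,"ty":0,"tz":0,"ax":0,"ay":0,"az":0,"claw":16},
    {"tx":0,"ty":0,"tz":0,"ax":0,"ay":0,"az":0,"claw":16},
    {"tx":0,"ty":0,"tz":0,"ax":0,"ay":0,"az":0,"claw":16}
  ]
}}

```text
time_s: 19.32
tcp_pos: [0.4672, -0.2549, 0.0123]
ee_rot: [[0.005, -1.0, 0.001], [-1.0, -0.005, -0.0], [0.0, -0.001, -1.0]]
wrist_force: [-1.3, 1.1, 3.6]
gripper_width: 0.259
gripper_force: 30.0
```

```bash
python3 - <<'E'
from h import *
plan(.6455,-.2375,.075,-100.7)
E
```

```text
t 19.32 tcp [ 0.4672 -0.2549  0.0123] yaw -89.7 j6 11.4 delta mm [ -16.4 -178.4  -62.6] rot [-0.001 -0.     0.192] w 22.5 F [-1.3  1.1  3.6] 29.962376117891836
```

Call:
{"method": "servo_tool", "body": {
  "deltas": [
    {"tx":0,"ty":0,"tz":-15,"ax":0,"ay":0,"az":0,"claw":16},
    {"tx":0,"ty":0,"tz":-40,"ax":0,"ay":0,"az":0,"claw":16},
    {"tx":-2,"ty":-20,"tz":-62,"ax":0,"ay":0,"az":0,"claw":16},
    {"tx":-18,"ty":-178,"tz":-62,"ax":0,"ay":0,"az":0.192,"claw":16},
    {"tx":-18,"ty":-178,"tz":-62,"ax":0,"ay":0,"az":0.192,"claw":16},
    {"tx":-18,"ty":-178,"tz":-62,"ax":0,"ay":0,"az":0.192,"claw":16},
    {"tx":-18,"ty":-178,"tz":-62,"ax":0,"ay":0,"az":0.192,"claw":16},
    {"tx":-18,"ty":-178,"tz":-62,"ax":0,"ay":0,"az":0.192,"claw":16},
    {"tx":-18,"ty":-178,"tz":-62,"ax":0,"ay":0,"az":0.192,"claw":16},
    {"tx":-18,"ty":-178,"tz":-62,"ax":0,"ay":0,"az":0.192,"claw":16}
  ]
}}

```text
time_s: 20.15
tcp_pos: [0.6436, -0.2356, 0.0725]
ee_rot: [[-0.186, -0.983, -0.003], [-0.983, 0.186, 0.001], [-0.0, 0.003, -1.0]]
wrist_force: [0.2, 0.1, -0.8]
gripper_width: 0.263
gripper_force: 30.0
```

```bash
python3 - <<'E'
from h import *
plan(.6455,-.2375,.075,-100.7); M=T('wrist')
im=capture('wrist'); R=np.array(sense()['ee_rot']); t=np.array(sense()['tcp_pos'])
def line(P,c): cv2.polylines(im,[np.round(proj('wrist',P,M)).astype(int)],True,c,1)
a=np.radians(-10.7); Q=np.array([[np.cos(a),-np.sin(a)],[np.sin(a),np.cos(a)]])
r=lambda w,h:np.array([[-w,-h],[w,-h],[w,h],[-w,h]])/2
line(np.c_[r(.036,.058)@Q.T+[.6455,-.2375],np.full(4,.016)],(0,0,255))
line(np.c_[r(.084,.11)@Q.T+[.6455,-.2375],np.full(4,.016)],(0,0,255))
z=.003+t[2]-.0123+.015  # base top of the held stamp
line(np.c_[r(.027,.046)@Q.T+t[:2],np.full(4,z)],(0,255,0))
cv2.imwrite('pics/w12.png',cv2.resize(im[80:260,160:360],None,fx=3.3,fy=3.3,interpolation=cv2.INTER_NEAREST))
E
```

```text
t 20.15 tcp [ 0.6436 -0.2356  0.0725] yaw -100.7 j6 -4.1 delta mm [ 1.5 -2.2 -2.5] rot [ 0.003  0.    -0.001] w 22.9 F [ 0.2  0.1 -0.8] 29.950704996190325
```

View pics/w12.png

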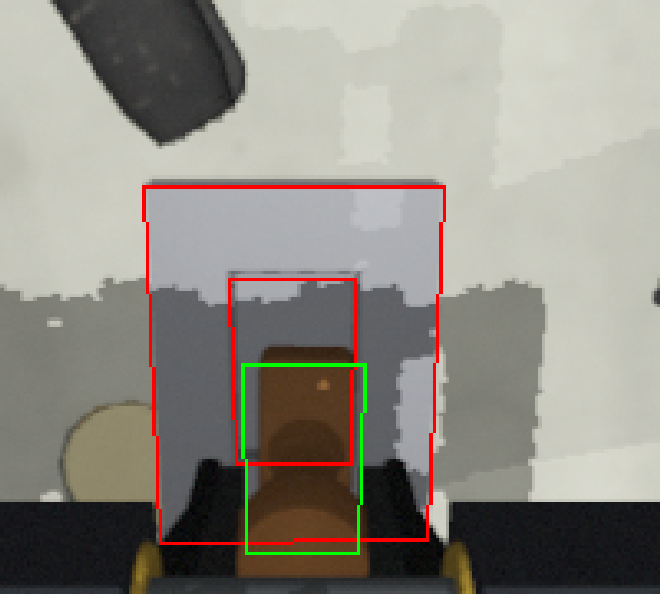

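Call:
{"method": "servo_tool", "body": {
  "deltas": [
    {"tx":0,"ty":-0.7,"tz":20,"ax":0,"ay":0,"az":0,"claw":16},
    {"tx":0,"ty":-0.7,"tz":36,"ax":0,"ay":0,"az":0,"claw":16},
    {"tx":0,"ty":-0.7,"tz":45,"ax":0,"ay":0,"az":0,"claw":16},
    {"tx":0,"ty":-0.7,"tz":48,"ax":0,"ay":0,"az":0,"claw":16},
    {"tx":0,"ty":-0.7,"tz":50,"ax":0,"ay":0,"az":0,"claw":16},
    {"tx":0,"ty":-0.7,"tz":52,"ax":0,"ay":0,"az":0,"claw":16},
    {"tx":0,"ty":-0.7,"tz":52,"ax":0,"ay":0,"az":0,"claw":16}
  ]
}}

```text
time_s: 20.78
tcp_pos: [0.6458, -0.2362, 0.0224]
ee_rot: [[-0.186, -0.983, 0.001], [-0.983, 0.186, -0.0], [0.0, -0.001, -1.0]]
wrist_force: [0.2, -0.2, -1.1]
gripper_width: 0.263
gripper_force: 30.0
```

```bash
python3 - <<'E'
from h import *
plan(.6458,-.236,.0153,-100.7)
E
```

```text
t 20.78 tcp [ 0.6458 -0.2362  0.0224] yaw -100.7 j6 -4.1 delta mm [-0.2  0.1  7.1] rot [-0.001 -0.    -0.   ] w 22.9 F [ 0.2 -0.2 -1.1] 29.950620835825248
```

Within the cutout with no contact force; on down.

Call:
{"method": "servo_tool", "body": {
  "deltas": [
    {"tx":0,"ty":0,"tz":3,"ax":0,"ay":0,"az":0,"claw":16},
    {"tx":0,"ty":0,"tz":6,"ax":0,"ay":0,"az":0,"claw":16},
    {"tx":0,"ty":0,"tz":6.5,"ax":0,"ay":0,"az":0,"claw":16},
    {"tx":0,"ty":0,"tz":6.5,"ax":0,"ay":0,"az":0,"claw":16}
  ]
}}

```text
time_s: 21.12
tcp_pos: [0.6457, -0.236, 0.0155]
ee_rot: [[-0.186, -0.983, 0.0], [-0.983, 0.186, -0.0], [0.0, -0.0, -1.0]]
wrist_force: [-0.4, -0.5, 1.0]
gripper_width: 0.262
gripper_force: 30.0
```

```bash
python3 - <<'E'
from h import *
plan(.6458,-.236,.0153,-100.7)
E
```

```text
t 21.12 tcp [ 0.6457 -0.236   0.0155] yaw -100.7 j6 -4.1 delta mm [-0.  -0.1  0.2] rot [-0. -0. -0.] w 22.8 F [-0.4 -0.5  1. ] 29.95552018761373
```

Call:
{"method": "servo_tool", "body": {
  "deltas": [
    {"tx":0,"ty":0,"tz":0,"ax":0,"ay":0,"az":0,"claw":60},
    {"tx":0,"ty":0,"tz":0,"ax":0,"ay":0,"az":0,"claw":60},
    {"tx":0,"ty":0,"tz":0,"ax":0,"ay":0,"az":0,"claw":60},
    {"tx":0,"ty":0,"tz":0,"ax":0,"ay":0,"az":0,"claw":60},
    {"tx":0,"ty":0,"tz":-10,"ax":0,"ay":0,"az":0,"claw":60},
    {"tx":0,"ty":0,"tz":-30,"ax":0,"ay":0,"az":0,"claw":60},
    {"tx":0,"ty":0,"tz":-70,"ax":0,"ay":0,"az":0,"claw":60},
    {"tx":-20,"ty":0,"tz":-110,"ax":0,"ay":0,"az":0,"claw":60},
    {"tx":-60,"ty":0,"tz":-120,"ax":0,"ay":0,"az":0,"claw":60},
    {"tx":-60,"ty":0,"tz":-120,"ax":0,"ay":0,"az":0,"claw":60},
    {"tx":-60,"ty":0,"tz":-120,"ax":0,"ay":0,"az":0,"claw":60}
  ]
}}

```text
time_s: 22.03
tcp_pos: [0.658, -0.1751, 0.1378]
ee_rot: [[-0.183, -0.983, 0.004], [-0.983, 0.183, 0.0], [-0.001, -0.004, -1.0]]
wrist_force: [-0.7, 0.1, -1.3]
gripper_width: 0.688
gripper_force: 0.0
```

```bash
python3 - <<'E'
from h import *
fits({'stamp':(.645,-.239,-.19,.006),'stamp_block':(.6455,-.238,-.19,0)},'wrist')
fits({'tape_roll':(.512,.247,0,.005),'spare_tray':(.511,.248,0,0),'dropper_bottle':(.446,.015,0,.006),'stamp':(.645,-.239,-.19,.006)},'top')
find({'tape_roll':.024,'dropper_bottle':.066},'top')
plan(.512,.247,.12,0)
E
```

```text
stamp wrist xy mm [ 645.  -237.1] yaw -10.5 iou 0.843
stamp_block wrist xy mm [ 645.9 -237.9] yaw -10.8 iou 0.857
tape_roll top xy mm [507.6 248.7] yaw 15.5 iou 0.565
spare_tray top xy mm [511.5 248.9] yaw 2.0 iou 0.784
dropper_bottle none
stamp none
tape_roll 0.52 rec [0.507 0.245 0.023]
tape_roll 0.38 rec [ 0.677 -0.363  0.042]
    0.74 rect [508.  246.9] [59.7 58.9] ang 0.4 circ [507.6 245.1]
t 22.68 tcp [ 0.6567 -0.1773  0.1351] yaw -100.7 j6 -9.2 delta mm [-389.9  221.1   15.1] rot [ 0.     0.    -1.758] w 59.9 F [ 0.8 -0.1  0.7] 0.0
```

Call:
{"method": "servo_tool", "body": {
  "deltas": [
    {"tx":-20,"ty":11,"tz":0,"ax":0,"ay":0,"az":-0.05,"claw":87},
    {"tx":-390,"ty":223,"tz":15,"ax":0,"ay":0,"az":-0.187,"claw":87},
    {"tx":-390,"ty":223,"tz":15,"ax":0,"ay":0,"az":-0.187,"claw":87},
    {"tx":-390,"ty":223,"tz":15,"ax":0,"ay":0,"az":-0.187,"claw":87},
    {"tx":-390,"ty":223,"tz":15,"ax":0,"ay":0,"az":-0.187,"claw":87},
    {"tx":-390,"ty":223,"tz":15,"ax":0,"ay":0,"az":-0.187,"claw":87},
    {"tx":-390,"ty":223,"tz":15,"ax":0,"ay":0,"az":-0.187,"claw":87},
    {"tx":-390,"ty":223,"tz":15,"ax":0,"ay":0,"az":-0.187,"claw":87},
    {"tx":-390,"ty":223,"tz":15,"ax":0,"ay":0,"az":-0.187,"claw":87},
    {"tx":-390,"ty":223,"tz":15,"ax":0,"ay":0,"az":-0.187,"claw":87},
    {"tx":-390,"ty":223,"tz":15,"ax":0,"ay":0,"az":-0.187,"claw":87},
    {"tx":-390,"ty":223,"tz":15,"ax":0,"ay":0,"az":-0.187,"claw":87}
  ]
}}

```text
time_s: 23.68
tcp_pos: [0.5088, 0.2524, 0.1204]
ee_rot: [[0.005, -1.0, 0.001], [-1.0, -0.005, 0.001], [-0.001, -0.001, -1.0]]
wrist_force: [-0.3, -0.6, -0.8]
gripper_width: 0.998
gripper_force: 0.0
```

Call:
{"method": "servo_tool", "body": {
  "deltas": [
    {"tx":0,"ty":0,"tz":0,"ax":0,"ay":0,"az":0,"claw":87},
    {"tx":0,"ty":0,"tz":0,"ax":0,"ay":0,"az":0,"claw":87}
  ]
}}

```text
time_s: 23.85
tcp_pos: [0.5099, 0.2479, 0.1203]
ee_rot: [[0.001, -1.0, -0.0], [-1.0, -0.001, -0.0], [0.0, 0.0, -1.0]]
wrist_force: [-0.5, -0.8, -0.2]
gripper_width: 1.001
gripper_force: 0.0
```

```bash
python3 - <<'E'
from h import *
fits({'tape_roll':(.511,.247,0,.005),'spare_tray':(.511,.248,0,0)},'wrist')
find({'tape_roll':.024},'wrist')
plan(.5095,.247,.12,-90)
E
```

```text
tape_roll wrist xy mm [508.7 247.6] yaw 7.9 iou 0.608
spare_tray wrist xy mm [513.3 248.5] yaw 1.4 iou 0.791
tape_roll 0.77 rec [0.508 0.249 0.026]
    0.78 rect [507.8 246.1] [61.6 59.4] ang 70.6 circ [508.4 246.5]
t 24.15 tcp [0.5106 0.2464 0.1203] yaw -90.1 j6 -42.3 delta mm [-0.6  1.1  0.3] rot [-0.    -0.    -0.002] w 86.7 F [-1.1  0.7  0.8] 0.0
```

Call:
{"method": "servo_tool", "body": {
  "deltas": [
    {"tx":0,"ty":1.5,"tz":30,"ax":0,"ay":0,"az":0,"claw":87},
    {"tx":0,"ty":1.5,"tz":65,"ax":0,"ay":0,"az":0,"claw":87},
    {"tx":0,"ty":1.5,"tz":100,"ax":0,"ay":0,"az":0,"claw":87},
    {"tx":0,"ty":1.5,"tz":122,"ax":0,"ay":0,"az":0,"claw":87},
    {"tx":0,"ty":1.5,"tz":133,"ax":0,"ay":0,"az":0,"claw":87},
    {"tx":0,"ty":1.5,"tz":138.5,"ax":0,"ay":0,"az":0,"claw":87},
    {"tx":0,"ty":1.5,"tz":138.5,"ax":0,"ay":0,"az":0,"claw":87},
    {"tx":0,"ty":1.5,"tz":138.5,"ax":0,"ay":0,"az":0,"claw":50},
    {"tx":0,"ty":1.5,"tz":138.5,"ax":0,"ay":0,"az":0,"claw":50},
    {"tx":0,"ty":1.5,"tz":138.5,"ax":0,"ay":0,"az":0,"claw":50},
    {"tx":0,"ty":1.5,"tz":138.5,"ax":0,"ay":0,"az":0,"claw":50},
    {"tx":0,"ty":1.5,"tz":138.5,"ax":0,"ay":0,"az":0,"claw":50}
  ]
}}

```text
time_s: 25.15
tcp_pos: [0.509, 0.248, -0.0174]
ee_rot: [[0.0, -1.0, 0.001], [-1.0, -0.0, 0.001], [-0.001, -0.001, -1.0]]
wrist_force: [0.7, -0.6, 0.5]
gripper_width: 0.705
gripper_force: 0.0
```

Call:
{"method": "servo_tool", "body": {
  "deltas": [
    {"tx":0,"ty":0,"tz":0,"ax":0,"ay":0,"az":0,"claw":50},
    {"tx":0,"ty":0,"tz":0,"ax":0,"ay":0,"az":0,"claw":50}
  ]
}}

```text
time_s: 25.32
tcp_pos: [0.5089, 0.2479, -0.0175]
ee_rot: [[0.0, -1.0, 0.001], [-1.0, -0.0, 0.001], [-0.001, -0.001, -1.0]]
wrist_force: [-1.3, -1.6, 4.4]
gripper_width: 0.672
gripper_force: 30.0
```

```bash
python3 - <<'E'
from h import *
plan(.466,-.2545,-.0205,-90)
E
```

```text
t 25.32 tcp [ 0.5089  0.2479 -0.0175] yaw -90.0 j6 -42.4 delta mm [502.4  43.    2.7] rot [-0.001  0.001  0.   ] w 58.5 F [-1.3 -1.6  4.4] 30.00107942149043
```

Call:
{"method": "servo_tool", "body": {
  "deltas": [
    {"tx":0,"ty":0,"tz":-20,"ax":0,"ay":0,"az":0,"claw":50},
    {"tx":0,"ty":0,"tz":-60,"ax":0,"ay":0,"az":0,"claw":50},
    {"tx":0,"ty":0,"tz":-100,"ax":0,"ay":0,"az":0,"claw":50},
    {"tx":20,"ty":2,"tz":-120,"ax":0,"ay":0,"az":0,"claw":50},
    {"tx":502,"ty":43,"tz":-120,"ax":0,"ay":0,"az":0,"claw":50},
    {"tx":502,"ty":43,"tz":-120,"ax":0,"ay":0,"az":0,"claw":50},
    {"tx":502,"ty":43,"tz":-120,"ax":0,"ay":0,"az":0,"claw":50},
    {"tx":502,"ty":43,"tz":-120,"ax":0,"ay":0,"az":0,"claw":50},
    {"tx":502,"ty":43,"tz":-120,"ax":0,"ay":0,"az":0,"claw":50},
    {"tx":502,"ty":43,"tz":-120,"ax":0,"ay":0,"az":0,"claw":50},
    {"tx":502,"ty":43,"tz":-120,"ax":0,"ay":0,"az":0,"claw":50},
    {"tx":502,"ty":43,"tz":-120,"ax":0,"ay":0,"az":0,"claw":50}
  ]
}}

```text
time_s: 26.32
tcp_pos: [0.4777, -0.1063, 0.1019]
ee_rot: [[0.001, -1.0, 0.0], [-1.0, -0.001, 0.0], [-0.0, -0.0, -1.0]]
wrist_force: [0.6, -0.5, 0.2]
gripper_width: 0.676
gripper_force: 30.0
```

```bash
python3 - <<'E'
from h import *
plan(.466,-.254,.10,-90)
E
```

```text
t 26.32 tcp [ 0.4777 -0.1063  0.1019] yaw -90.0 j6 -6.5 delta mm [147.7  11.7   1.8] rot [-0.     0.     0.001] w 58.8 F [ 0.6 -0.5  0.2] 30.002613491378725
```

Call:
{"method": "servo_tool", "body": {
  "deltas": [
    {"tx":140,"ty":11,"tz":2,"ax":0,"ay":0,"az":0,"claw":50},
    {"tx":140,"ty":11,"tz":2,"ax":0,"ay":0,"az":0,"claw":50},
    {"tx":140,"ty":11,"tz":2,"ax":0,"ay":0,"az":0,"claw":50},
    {"tx":140,"ty":11,"tz":2,"ax":0,"ay":0,"az":0,"claw":50},
    {"tx":140,"ty":11,"tz":2,"ax":0,"ay":0,"az":0,"claw":50},
    {"tx":140,"ty":11,"tz":2,"ax":0,"ay":0,"az":0,"claw":50},
    {"tx":140,"ty":11,"tz":2,"ax":0,"ay":0,"az":0,"claw":50}
  ]
}}

```text
time_s: 26.9
tcp_pos: [0.4671, -0.2439, 0.0995]
ee_rot: [[0.0, -1.0, -0.0], [-1.0, -0.0, 0.0], [-0.0, 0.0, -1.0]]
wrist_force: [0.7, -0.2, -0.1]
gripper_width: 0.673
gripper_force: 30.0
```

```bash
python3 - <<'E'
from h import *
fits({'tape_tray':(.466,-.2545,-.5,0)},'wrist')
fits({'tape_tray':(.466,-.2545,-.5,0)},'top')
plan(.466,-.254,-.0195,-90)
E
```

```text
tape_tray wrist xy mm [ 466.3 -255.3] yaw -28.7 iou 0.819
tape_tray none
t 27.1 tcp [ 0.4677 -0.2434  0.0999] yaw -89.9 j6 10.0 delta mm [ 10.6   1.7 119.4] rot [-0.     0.     0.002] w 58.6 F [ 0.3 -0.7 -0.4] 29.999899473041296
```

Call:
{"method": "servo_tool", "body": {
  "deltas": [
    {"tx":11,"ty":1.5,"tz":25,"ax":0,"ay":0,"az":0,"claw":50},
    {"tx":11,"ty":1.5,"tz":60,"ax":0,"ay":0,"az":0,"claw":50},
    {"tx":11,"ty":1.5,"tz":90,"ax":0,"ay":0,"az":0,"claw":50},
    {"tx":11,"ty":1.5,"tz":105,"ax":0,"ay":0,"az":0,"claw":50},
    {"tx":11,"ty":1.5,"tz":112,"ax":0,"ay":0,"az":0,"claw":50},
    {"tx":11,"ty":1.5,"tz":117,"ax":0,"ay":0,"az":0,"claw":50},
    {"tx":11,"ty":1.5,"tz":118.5,"ax":0,"ay":0,"az":0,"claw":50},
    {"tx":11,"ty":1.5,"tz":118.5,"ax":0,"ay":0,"az":0,"claw":50}
  ]
}}

```text
time_s: 27.77
tcp_pos: [0.4668, -0.2554, -0.018]
ee_rot: [[0.001, -1.0, 0.002], [-1.0, -0.001, -0.0], [0.0, -0.002, -1.0]]
wrist_force: [0.3, -0.8, -0.4]
gripper_width: 0.67
gripper_force: 30.0
```

```bash
python3 - <<'E'
from h import *
plan(.466,-.2545,-.0195,-90)
E
```

```text
t 27.77 tcp [ 0.4668 -0.2554 -0.018 ] yaw -90.0 j6 11.2 delta mm [-0.9  0.8  1.5] rot [-0.002 -0.     0.001] w 58.3 F [ 0.3 -0.8 -0.4] 29.999845856800675
```

Call:
{"method": "servo_tool", "body": {
  "deltas": [
    {"tx":0,"ty":0,"tz":1,"ax":0,"ay":0,"az":0,"claw":50},
    {"tx":0,"ty":0,"tz":1,"ax":0,"ay":0,"az":0,"claw":80},
    {"tx":0,"ty":0,"tz":1,"ax":0,"ay":0,"az":0,"claw":80},
    {"tx":0,"ty":0,"tz":1,"ax":0,"ay":0,"az":0,"claw":80},
    {"tx":0,"ty":0,"tz":-8,"ax":0,"ay":0,"az":0,"claw":80},
    {"tx":0,"ty":0,"tz":-30,"ax":0,"ay":0,"az":0,"claw":80},
    {"tx":0,"ty":0,"tz":-70,"ax":0,"ay":0,"az":0,"claw":80},
    {"tx":0,"ty":0,"tz":-110,"ax":0,"ay":0,"az":0,"claw":80},
    {"tx":-20,"ty":0,"tz":-150,"ax":0,"ay":0,"az":0,"claw":80},
    {"tx":-70,"ty":-20,"tz":-200,"ax":0,"ay":0,"az":0,"claw":80},
    {"tx":-70,"ty":-20,"tz":-200,"ax":0,"ay":0,"az":0,"claw":80},
    {"tx":-70,"ty":-20,"tz":-200,"ax":0,"ay":0,"az":0,"claw":80}
  ]
}}

```text
time_s: 28.77
tcp_pos: [0.4905, -0.1839, 0.1885]
ee_rot: [[0.004, -1.0, 0.014], [-1.0, -0.004, -0.002], [0.002, -0.014, -1.0]]
wrist_force: [-0.4, -1.4, 0.0]
gripper_width: 0.917
gripper_force: 0.0
```

```bash
python3 - <<'E'
from h import *
plan(.466,-.2545,-.0195,-90)
S={'tape_roll':(.466,-.255,0,.003),'tape_tray':(.466,-.255,-.5,0),'stamp':(.645,-.238,-.19,.006),'stamp_block':(.645,-.238,-.19,0)}
fits(S,'wrist'); find({'tape_roll':.022},'wrist')
fits({'tape_roll':(.466,-.255,0,.003),'dropper_bottle':(.446,.015,0,.006),'bottle_stand':(.446,.015,0,0)},'top'); find({'dropper_bottle':.06},'top'); find({'dropper_bottle':.06},'scene')
E
```

```text
t 28.77 tcp [ 0.4905 -0.1839  0.1885] yaw -89.8 j6 2.9 delta mm [ 70.   27.7 207.8] rot [-0.014 -0.002  0.004] w 79.8 F [-0.4 -1.4  0. ] 0.0
tape_roll wrist xy mm [ 467.2 -256. ] yaw 0.4 iou 0.536
tape_tray wrist xy mm [ 466.4 -254.7] yaw -28.6 iou 0.831
stamp wrist xy mm [ 644.5 -237.3] yaw 158.4 iou 0.844
stamp_block wrist xy mm [ 645.3 -237.7] yaw -10.7 iou 0.804
tape_roll 0.65 rec [ 0.466 -0.257  0.022]
    0.95 rect [ 467.3 -255.5] [57.9 58. ] ang 47.3 circ [ 467.3 -255.5]
tape_roll top xy mm [ 472.3 -249. ] yaw -18.8 iou 0.191
dropper_bottle none
bottle_stand none
    0.64 rect [ 469.4 -290.3] [23.6 40. ] ang 85.4 circ [ 469.6 -287. ]
dropper_bottle 0.64 rec [0.441 0.01  0.038]
    0.65 rect [ 404.2 -276.2] [74.7 61.3] ang 22.0 circ [ 403.9 -274.4]
    0.55 rect [378.3 -25.9] [103.7  88. ] ang 29.0 circ [380.2 -25.7]
```

Call:
{"method": "servo_tool", "body": {
  "deltas": [
    {"tx":-235,"ty":20,"tz":-10,"ax":0,"ay":0,"az":0,"claw":80},
    {"tx":-235,"ty":20,"tz":-10,"ax":0,"ay":0,"az":0,"claw":80},
    {"tx":-235,"ty":20,"tz":-10,"ax":0,"ay":0,"az":0,"claw":80},
    {"tx":-235,"ty":20,"tz":-10,"ax":0,"ay":0,"az":0,"claw":80},
    {"tx":-235,"ty":20,"tz":-10,"ax":0,"ay":0,"az":0,"claw":80},
    {"tx":-235,"ty":20,"tz":-10,"ax":0,"ay":0,"az":0,"claw":80},
    {"tx":-235,"ty":20,"tz":-10,"ax":0,"ay":0,"az":0,"claw":80},
    {"tx":-235,"ty":20,"tz":-10,"ax":0,"ay":0,"az":0,"claw":80},
    {"tx":-235,"ty":20,"tz":-10,"ax":0,"ay":0,"az":0,"claw":80}
  ]
}}

```text
time_s: 30.42
tcp_pos: [0.4657, 0.0495, 0.1912]
ee_rot: [[0.001, -1.0, -0.0], [-1.0, -0.001, -0.0], [0.0, 0.0, -1.0]]
wrist_force: [0.4, 0.3, -0.9]
gripper_width: 0.915
gripper_force: 0.0
```

```bash
python3 - <<'E'
from h import *
plan(.466,-.2545,-.0195,-90)
fits({'dropper_bottle':(.446,.015,0,.006),'bottle_stand':(.446,.015,0,0)},'wrist'); find({'dropper_bottle':.046,'bottle_stand':.016},'wrist')
find({'stapler':.047,'ink_pad':.018,'label_roll':.026},'top',False)
E
```

```text
t 30.42 tcp [0.4657 0.0495 0.1912] yaw -90.0 j6 -26.0 delta mm [ 3.039e+02 -1.000e-01  2.108e+02] rot [ 0.    -0.     0.001] w 79.6 F [ 0.4  0.3 -0.9] 0.0
dropper_bottle wrist xy mm [448.   15.6] yaw 8.0 iou 0.92
bottle_stand wrist xy mm [446.9  15.9] yaw 1.6 iou 0.896
dropper_bottle 0.78 rec [0.447 0.014 0.041]
    0.71 rect [448.6  13.3] [21.6 23.9] ang 0.2 circ [449.   13.5]
bottle_stand 0.96 rec [0.446 0.012 0.017]
    0.55 rect [446.9  15.8] [93.4 93.7] ang 46.6 circ [446.1  15.9]
ink_pad 0.95 rec [0.689 0.229 0.019]
```

All three sit in their places, well inside the tolerances; handing in.

```bash
python3 -c "
from station import *
print(finish_job())"
```

```text
the job is handed in; nothing more can be done
None
```

I handed the job in at about 30 s of the 96 s; no verdict came back. By my last measurements the stamp, bottle and tape roll are each within about 2 mm of the centre of their own stands. The ink pad is where it was, but the last check did not pick up the stapler or the label roll (nothing I did went near either).

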